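# Tighten a pump cover in cross order, in two passes

## Task

Take the T-handle wrench from its rack and tighten the four square-headed screws of the pump cover in cross order (each diagonally opposite pair before the next), in two passes: first all four to about 0.3 N m, then all four to about 0.5 N m. Go by the torque you feel, press only lightly and turn with the wrench alone; then stand the wrench back in the bore of its rack and let go, leaving the things around undisturbed.

Things in the scene. Friction and masses are not known exactly. Their poses are not given: they have to be found in the camera images.
- cover: Grey pump housing with a square aluminium cover, fixed to the bench; origin at the centre of its underside, z up. Cover 114 x 114 mm, its top 46 mm up, with a low round boss in the middle (radius 21 mm, top 56 mm up). Screws at (x, y) mm in this frame: a (37, 37), b (37, -37), c (-37, -37), d (-37, 37); a and c are diagonally opposite, so are b and d.
- head_a_top (a point): Centre of the top of square screw head a, 68 mm above the bench, turning with it (x, y square to its sides, z up). Head 22 mm square, 20 mm high, the top 4 mm bevelled to 16 mm. All four start loose and tighten clockwise seen from above.
- head_b_top (a point): Centre of the top of square screw head b, 68 mm above the bench, turning with it (x, y square to its sides, z up). Size as head a. All four have friction: they stay where they are left, and turn stiffer as they tighten: the torque to turn them slowly grows by 0.45 to 0.75 N m per radian, differently for each screw.
- head_c_top (a point): Centre of the top of square screw head c, 68 mm above the bench, turning with it (x, y square to its sides, z up). Size as head a. All four start anywhere from 0.04 to 0.2 N m. The play of the socket and the twist of the wrench come on top of the turning.
- head_d_top (a point): Centre of the top of square screw head d, 68 mm above the bench, turning with it (x, y square to its sides, z up). Size as head a. Head angles say nothing of tightness (threads start anywhere): only the torque felt does. Fast turning adds 0.03 N m per rad/s.
- washer_a_top (a point): Centre of the top of the spring washer under head a, about 49 mm above the bench. It sinks only 0.5 mm per radian of tightening, less than can be measured; it only serves to judge how tight the screw is.
- washer_b_top (a point): Centre of the top of the spring washer under head b, about 49 mm above the bench. It sinks only 0.5 mm per radian of tightening, less than can be measured; it only serves to judge how tight the screw is.
- washer_c_top (a point): Centre of the top of the spring washer under head c, about 49 mm above the bench. It sinks only 0.5 mm per radian of tightening, less than can be measured; it only serves to judge how tight the screw is.
- washer_d_top (a point): Centre of the top of the spring washer under head d, about 49 mm above the bench. It sinks only 0.5 mm per radian of tightening, less than can be measured; it only serves to judge how tight the screw is.
- wrench: T-handle socket wrench, loose, about 0.3 kg, standing upright in the rack; origin at the centre of its underside, z up the stem. Its lowest 22 mm is a 34 mm square block with a 24.5 mm square recess, 16 mm deep, open below with a 2 mm flared mouth, sides along the wrench's x and y: it fits a head at any quarter turn, with about 7 degrees of play either way.
- wrench_grip (a point): Middle of the wrench's grip block, 100 mm above the wrench's origin, same axes. The block is 28 mm along x, 16 mm along y, 40 mm high; grip it across y from above. A round bar, 120 mm long, radius 5 mm with knobs of radius 7.5 mm at its ends, runs through this point along x. The slim stem below (radius 4.5 mm) twists by 0.25 rad per N m.
- rack: Wooden block 84 x 84 x 36 mm, fixed to the bench, origin at the centre of its underside; the wrench stands in its round bore, 56 mm across, 26 mm deep (floor 10 mm above the bench), with a 3 mm bevel.
- tape_measure: Yellow tape measure, 34 x 84 x 65 mm, standing by; origin at the centre of its underside. To be left alone.
- film_roll: White upright roll of film, 84 mm across, 112 mm high; origin at the centre of its underside. To be left alone.
- spanner: Combination spanner lying on the bench, 38 x 220 x 9 mm, along its own y; origin at the centre of its underside. It does not fit the screws; to be left alone.
Things that resemble listed ones, but are neither listed nor needed, are in the scene too. What is shaped like the rack but purple is not meant.

How it is judged (in metres and radians):
On the way, in this order (a step that is already met when the one before it is completed fails the run):
1. two screws diagonally opposite each other are snug (at least 0.23 N m), the other two not yet (((z of washer_a_top in the frame of cover below 0.049083 m and z of washer_c_top in the frame of cover below 0.049067 m and z of washer_b_top in the frame of cover above 0.049111 m and z of washer_d_top in the frame of cover above 0.0491 m) or (z of washer_b_top in the frame of cover below 0.049111 m and z of washer_d_top in the frame of cover below 0.0491 m and z of washer_a_top in the frame of cover above 0.049083 m and z of washer_c_top in the frame of cover above 0.049067 m))), for 0.1 s.
2. all four screws are snug (0.23 to 0.38 N m) (z of washer_a_top in the frame of cover between 0.048958 and 0.049083 m and z of washer_b_top in the frame of cover between 0.048944 and 0.049111 m and z of washer_c_top in the frame of cover between 0.048967 and 0.049067 m and z of washer_d_top in the frame of cover between 0.04895 and 0.0491 m), for 0.1 s.
3. two screws diagonally opposite each other are tight (at least 0.44 N m), the other two only snug (((z of washer_a_top in the frame of cover below 0.048908 m and z of washer_c_top in the frame of cover below 0.048927 m and z of washer_b_top in the frame of cover above 0.048878 m and z of washer_d_top in the frame of cover above 0.04889 m) or (z of washer_b_top in the frame of cover below 0.048878 m and z of washer_d_top in the frame of cover below 0.04889 m and z of washer_a_top in the frame of cover above 0.048908 m and z of washer_c_top in the frame of cover above 0.048927 m))), for 0.1 s.
4. all four screws are tight (0.44 to 0.57 N m) (z of washer_a_top in the frame of cover between 0.0488 and 0.048908 m and z of washer_b_top in the frame of cover between 0.048733 and 0.048878 m and z of washer_c_top in the frame of cover between 0.04884 and 0.048927 m and z of washer_d_top in the frame of cover between 0.04876 and 0.04889 m), for 0.1 s.
At the end, for the whole second after the job is handed in: All four screws are tight, 0.44 to 0.57 N m, and the wrench stands released and at rest in the rack's bore: within 8 mm of its centre, its foot no higher than 16 mm above the bench (6 mm above the bore's floor), upright within 0.1 rad (all of step 4 and horizontal distance between wrench and rack below 0.008 m and z of wrench in the frame of rack below 0.016 m and angle between wrench's own z axis and vertical below 0.1 rad and linear speed of wrench below 0.02 m/s); the robot touches nothing.
It fails at once if a screw is tightened past 0.57 N m (z of washer_a_top in the frame of cover below 0.0488 m or z of washer_b_top in the frame of cover below 0.048733 m or z of washer_c_top in the frame of cover below 0.04884 m or z of washer_d_top in the frame of cover below 0.04876 m).
It fails at once if a screw is taken past 0.38 N m while another is not yet snug ((z of washer_a_top in the frame of cover below 0.048958 m or z of washer_b_top in the frame of cover below 0.048944 m or z of washer_c_top in the frame of cover below 0.048967 m or z of washer_d_top in the frame of cover below 0.04895 m) and (z of washer_a_top in the frame of cover above 0.049083 m or z of washer_b_top in the frame of cover above 0.049111 m or z of washer_c_top in the frame of cover above 0.049067 m or z of washer_d_top in the frame of cover above 0.0491 m)).
It fails at once if the fingers touch the cover or its screws (the wrench does the turning) (contact force between the fingers and cover above 1 N).
It fails at once if the wrench is pressed or jammed hard on the cover or its screws (all its contact forces on them add up to more than 120 N; a clean turn at 0.5 N m makes about half of that) (contact force between wrench and cover above 120 N).
It fails at once if the tape measure, the roll of film or the spanner is pushed away or knocked over (moved by more than 30 mm) (distance of any of tape_measure, film_roll, spanner from where it was at the start of the episode above 0.03 m).
It also fails if it takes over 72 s, if anything falls off the work surface, if the arm or the gripper's body presses on something with over 40 N, if the wrist force passes 120 N, or if a joint passes its speed limit or range.

## Robot

A 6-joint arm with a two-finger parallel gripper is mounted at the origin on a cart in front of the work surface, level with it; the furniture and walls round the work are solid. World frame = base frame: x ahead of the robot, y to its left, z up, the work surface at z = 0. Lengths are in mm, angles in rad, forces in N, time in s.
With the tool pointing down it reaches from about 275 to 1000 mm from the base axis. Payload 8.4 kg.
Tool frame: the origin (TCP) lies midway between the tips of the shut fingers; the grasp point (between the pads) lies grip_depth behind it (grip_depth is the distance from the TCP to the grasp point, in mm); z points along the fingers, y is the line along which they close (so a half turn about z gives the same grasp; the last joint's range is limited). The gripper opens to 85 mm and grips with 20 to 120 N. Pads are 22 mm wide; open, the fingers measure 114 mm over their backs; the gripper's body (76 mm by 85 mm) begins 54 mm behind the grasp point. The pads swing forward as they close: fully open they stand 13 mm farther back than shut.
Start: joints at [1.104, 0.353, 1.633, -0, 1.155, -0.002], TCP at [280.152, 558.698, 231.281] pointing down, gripper open.
Joint ranges: [-2.63, 2.63], [-0.92, 2.1], [0.06, 2.66], [-1.3, 4.44], [0, 2.69], [-3.02, 3.02]. Speed limits (rad/s): [2.22, 2.22, 2.79, 3.14, 3.14, 3.14].

## Interface

Orientations are given as [roll, pitch, yaw] about the fixed x, y, z axes, in that order (R = Rz(yaw) Ry(pitch) Rx(roll)).
In Python, from rig import * gives the robot as it stands.
- The arm moves only by the shell command python3 -m creep 'ROWS' [FORCE]. ROWS is JSON, a list of rows, each an object of numbers: "x", "y", "z": the shift along the tool's x, y, z in mm; "rx", "ry", "rz": the turn, a rotation vector about the tool's x, y, z in rad; "hand": the finger opening in mm, from 0 to 85.4. A call has 1 to 20 rows; each row shifts and turns the commanded pose from where the row before left it, along the tool's axes as they then stand; what a row does not reach is not made up. A row lasts 1/8 s, in which the tool goes at most 62.5 mm and 10.7 degrees, less where a joint would pass 70% of its speed; a pose out of reach is approached as far as the arm can. A call with a gripper value outside its range is refused whole. The fingers move at their own pace and stop on an object; FORCE is the grip in N (left out, the last holds). Time passes only in rows, so rows that do not move let the fingers close. It gives the time, the measured TCP pose, the force, the opening and the grip force at its end, in the units of the state.
- sense(): the state, without advancing time (a new reading comes with each control period).
- grab_frame(name): name is "scene" or "top" or "wrist"; returns the picture (384x512x3 uint8, red, green, blue); there is no depth.
- get_calibration(name): a dict with "K" (3x3 intrinsics, pixels), "R" (3x3) and "t" (3): a world point X has camera coordinates R X + t. Camera axes: x right, y down, z forward; pixel columns grow to the right and rows downward; lengths in mm; the calibration is good to about 2 mm. The wrist camera is an equidistant fisheye: a pixel r from the principal point sees the ray r / f radians off the axis. A picture is of the moment at which its call begins: read the wrist's pose just before it. get_calibration takes no time and is no camera call; for the wrist camera it gives the pose at the moment of the call.
- sign_off(): hands the job in; it is judged then, once.
The state is a dict: "clock": time; "qpos": joint angles; "qvel": joint speeds; "joint_efforts": joint torques, N m; "eef_pos": TCP position; "tcp_rot": TCP orientation; "contact_force": force on the tool from outside, world axes, zero at the start; "wrist_torque": the same for the moment, N m; "opening": opening from 0.0 (shut) to 1.0 (fully open); "grasp_force": force on a finger pad.
Only numpy, scipy, OpenCV 4.12 (cv2) and the standard library are available. Lean on these libraries where they do the work, as an engineer would, in place of code of your own. Each camera call takes 0.05 s, during which the arm holds its last target. There are 200 camera calls.

## Working session

There is one attempt and no reset: what is moved stays moved. The work goes in short steps, Python scripts to look and compute and a shell command to move; the robot and the scene stay as the last step left them, time stands still between calls to the robot, and variables do not carry over. Pictures are saved under pics/ and viewed, at most 10 in all, crops included, and the job is handed in when it is done.

```bash
mkdir -p pics; ls
python3 - <<'E'
from rig import *
import cv2,numpy as np
s=sense();print(s)
for n in("scene","top"):
    im=grab_frame(n);cv2.imwrite(f"pics/{n}0.png",im[:,:,::-1]);
    c=get_calibration(n);print(n,np.round(c["K"],1).tolist(),np.round(c["R"],4).tolist(),np.round(c["t"],1).tolist())
a=cv2.imread("pics/scene0.png");b=cv2.imread("pics/top0.png")
cv2.imwrite("pics/top0b.png",cv2.resize(b,(800,600),interpolation=cv2.INTER_CUBIC))
E
```

```text
pics
{'clock': 0.0, 'qpos': array([ 1.10358713e+00,  3.53656240e-01,  1.63411769e+00,  4.32955893e-05,
        1.15520456e+00, -2.39827375e-03]), 'qvel': array([-8.27899695e-04, -4.75040566e-04, -1.04867715e-03, -1.45300265e-03,
        5.46907013e-05, -1.54642208e-04]), 'joint_efforts': array([ 2.06923673e-03, -6.05244827e+01, -3.42051923e+01,  1.81638256e-04,
        9.30861424e-03,  3.60997956e-05]), 'eef_pos': array([279.93454401, 558.27980725, 230.56366731]), 'tcp_rot': array([-3.14020692e+00, -4.29093862e-05,  2.67676419e+00]), 'contact_force': array([ 0.49768082, -0.57914979, -0.16922899]), 'wrist_torque': array([ 0.0199637 ,  0.01431861, -0.01748379]), 'grasp_force': 0.0, 'opening': 0.9993395424517173}
scene [[408.0, 0.0, 257.0], [0.0, 408.0, 194.5], [0.0, 0.0, 1.0]] [[0.8288, -0.5595, 0.0076], [-0.4304, -0.6461, -0.6303], [0.3576, 0.5191, -0.7763]] [-430.8, 292.1, 1074.2]
top [[467.8, 0.0, 247.5], [0.0, 467.8, 193.7], [0.0, 0.0, 1.0]] [[0.0074, -1.0, 0.0015], [-0.9916, -0.0076, -0.129], [0.129, -0.0005, -0.9916]] [18.7, 554.2, 1143.3]
```

View pics/top0b.png

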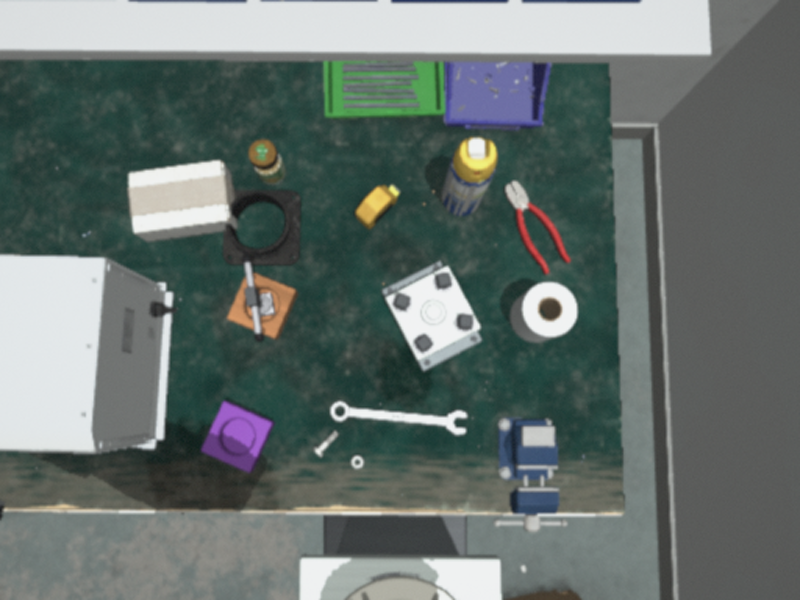

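View pics/scene0.png

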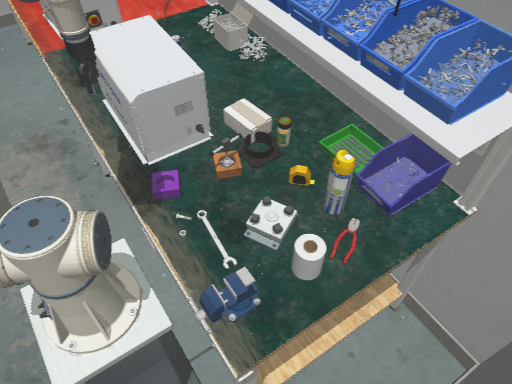

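```bash
cat > h.py <<'E'
from rig import *
import cv2,numpy as np
np.set_printoptions(precision=2,suppress=True)
def ray(c,px,fish=False):
    K=c["K"];u=(px[0]-K[0,2])/K[0,0];v=(px[1]-K[1,2])/K[1,1]
    if fish:
        r=np.hypot(u,v);d=np.array([u/r*np.sin(r),v/r*np.sin(r),np.cos(r)]) if r>1e-9 else np.array([0,0,1.])
    else: d=np.array([u,v,1.])
    R=np.array(c["R"]);return -R.T@np.array(c["t"]),R.T@d
def bp(c,px,z,fish=False):
    o,d=ray(c,px,fish);return o+d*(z-o[2])/d[2]
def proj(c,X,fish=False):
    p=np.array(c["R"])@np.array(X,float)+np.array(c["t"]);K=c["K"]
    if fish:
        r=np.hypot(p[0],p[1]);th=np.arctan2(r,p[2]);q=p[:2]/r*th
    else:q=p[:2]/p[2]
    return q*[K[0,0],K[1,1]]+[K[0,2],K[1,2]]
E
python3 - <<'E'
from h import *
c=get_calibration("top");k=1/1.5625
P=lambda x,y,z:bp(c,(x*k,y*k),z)
o,_=ray(c,(0,0));print("cam",o)
for n,pts,z in[("heads",[(402,301),(443,280),(465,322),(423,343)],68),("rack",[(243,272),(297,289),(277,338),(228,320)],36),("bar",[(249,267),(259,337)],110),
 ("film",[(550,309)],112),("tape",[(378,206)],65),("spanner",[(340,411),(457,423)],9),("box",[(105,260),(95,450)],250),("boxbase",[(172,290),(163,445)],0),("goldback",[(200,163)],60),("ring",[(262,222)],20),("spray",[(476,150)],200),("can",[(262,152)],70)]:
    q=np.array([P(*p,z) for p in pts]);print(n,q.tolist() if 0 else q, q.mean(0))
w=get_calibration("wrist");print(w);print("wcam",ray(w,(0,0))[0])
s=get_calibration("scene")
print(proj(s,(280,558,231)))
im=grab_frame("wrist");cv2.imwrite("pics/w0.png",im[:,:,::-1])
E
```

```text
cam [ 401.92   23.53 1205.19]
heads [[552.63  -1.11  68.  ]
 [586.5  -65.55  68.  ]
 [520.25 -99.79  68.  ]
 [486.88 -34.14  68.  ]] [536.56 -50.14  68.  ]
rack [[602.33 256.25  36.  ]
 [575.14 168.06  36.  ]
 [495.52 198.26  36.  ]
 [523.92 277.79  36.  ]] [549.23 225.09  36.  ]
bar [[597.43 232.65 110.  ]
 [490.9  214.26 110.  ]] [544.16 223.46 110.  ]
film [[ 536.34 -223.26  112.  ]] [ 536.34 -223.26  112.  ]
tape [[706.12  37.97  65.  ]] [706.12  37.97  65.  ]
spanner [[380.04  97.15   9.  ]
 [362.25 -92.21   9.  ]] [371.14   2.47   9.  ]
box [[580.39 397.28 250.  ]
 [332.6  395.95 250.  ]] [456.49 396.62 250.  ]
boxbase [[577.2  380.65   0.  ]
 [323.22 383.73   0.  ]] [450.21 382.19   0.  ]
goldback [[776.65 326.96  60.  ]] [776.65 326.96  60.  ]
ring [[689.39 230.69  20.  ]] [689.39 230.69  20.  ]
spray [[ 753.13 -102.73  200.  ]] [ 753.13 -102.73  200.  ]
can [[792.47 225.34  70.  ]] [792.47 225.34  70.  ]
{'K': array([[297.32,   0.  , 253.31],
       [  0.  , 297.32, 197.92],
       [  0.  ,   0.  ,   1.  ]]), 'R': array([[ 0.45,  0.89, -0.  ],
       [ 0.85, -0.43,  0.3 ],
       [ 0.27, -0.14, -0.95]]), 't': array([-624.03,  -38.14,  379.18])}
wcam [211.63 592.67 372.3 ]
[95.28 88.29]
```

```bash
python3 -m creep '[{"z":-35,"rz":-0.157},{"z":-35,"rz":-0.157},{"z":-35,"rz":-0.157},{"z":-35,"rz":-0.157},{"x":-27,"y":-54},{"x":-27,"y":-54},{"x":-27,"y":-54},{"x":-27,"y":-54},{"x":-27,"y":-54},{"x":-27,"y":-54},{"x":-27,"y":-54},{"z":50},{}]'
python3 - <<'E'
from h import *
import rig
print([n for n in dir(rig) if not n.startswith('_')], getattr(rig,'grip_depth',None))
s=sense();print(s["clock"],s["eef_pos"],s["tcp_rot"],s["qpos"])
c=get_calibration("wrist");im=grab_frame("wrist");cv2.imwrite("pics/w1.png",im[:,:,::-1]);np.save("w1.npy",c,allow_pickle=True)
for z,xy in((110,(544,223)),(36,(549,225)),(68,(552,-1))):print(proj(c,(*xy,z),True))
E
```

```text
['MotionError', 'get_calibration', 'grab_frame', 'grip_depth', 'sense', 'sign_off'] 18.700000000000003
0.15 [280.   558.37 230.71] [-3.14 -0.    2.68] [ 1.1   0.35  1.63  0.    1.16 -0.  ]
[146.44 412.61]
[158.47 382.87]
[ 80.82 405.19]schema error: expected keys x, y, z, rx, ry, rz, hand
```

View pics/w1.png

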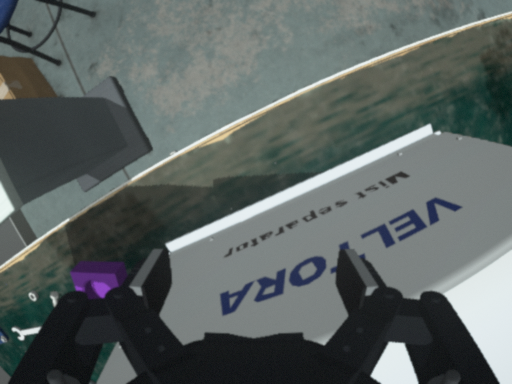

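The picture (still at the start pose, because the move was refused for an empty row) shows the machine box under the fingers, with fingertips at about (150,280) and (355,270).

```bash
python3 -m creep '[{"z":-35,"rz":-0.157},{"z":-35,"rz":-0.157},{"z":-35,"rz":-0.157},{"z":-35,"rz":-0.157},{"x":-27,"y":-54},{"x":-27,"y":-54},{"x":-27,"y":-54},{"x":-27,"y":-54},{"x":-27,"y":-54},{"x":-27,"y":-54},{"x":-27,"y":-54},{"z":50},{"z":0}]'
python3 - <<'E'
from h import *
s=sense();print(s["clock"],s["eef_pos"],s["tcp_rot"],s["qpos"])
c=get_calibration("wrist");im=grab_frame("wrist");cv2.imwrite("pics/w2.png",im[:,:,::-1]);np.save("w2.npy",c,allow_pickle=True)
for z,xy in((110,(544,223)),(36,(549,225)),(68,(552,-1))):print(proj(c,(*xy,z),True))
E
```

```text
0.2 [280.01 558.45 230.83] [-3.14  0.    2.68] [ 1.1   0.35  1.63 -0.    1.16 -0.  ]
[146.4  412.57]
[158.42 382.83]
[ 80.78 405.17]schema error: expected keys x, y, z, rx, ry, rz, hand
```

View pics/w2.png

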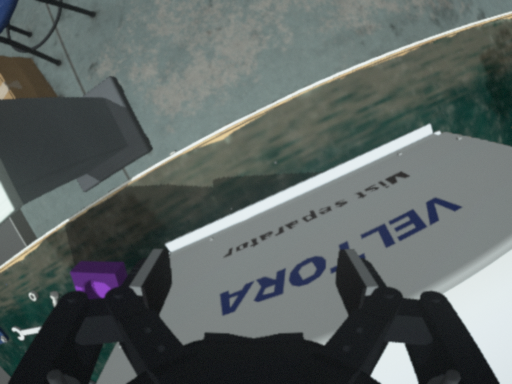

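Refused again, so the view is unchanged. The rows need every key.

```bash
python3 -m creep '[{"x":0,"y":0,"z":-35,"rx":0,"ry":0,"rz":-0.157,"hand":85},{"x":0,"y":0,"z":-35,"rx":0,"ry":0,"rz":-0.157,"hand":85},{"x":0,"y":0,"z":-35,"rx":0,"ry":0,"rz":-0.157,"hand":85},{"x":0,"y":0,"z":-35,"rx":0,"ry":0,"rz":-0.157,"hand":85},{"x":-27,"y":-54,"z":0,"rx":0,"ry":0,"rz":0,"hand":85},{"x":-27,"y":-54,"z":0,"rx":0,"ry":0,"rz":0,"hand":85},{"x":-27,"y":-54,"z":0,"rx":0,"ry":0,"rz":0,"hand":85},{"x":-27,"y":-54,"z":0,"rx":0,"ry":0,"rz":0,"hand":85},{"x":-27,"y":-54,"z":0,"rx":0,"ry":0,"rz":0,"hand":85},{"x":-27,"y":-54,"z":0,"rx":0,"ry":0,"rz":0,"hand":85},{"x":-27,"y":-54,"z":0,"rx":0,"ry":0,"rz":0,"hand":85},{"x":0,"y":0,"z":50,"rx":0,"ry":0,"rz":0,"hand":85},{"x":0,"y":0,"z":0,"rx":0,"ry":0,"rz":0,"hand":85}]'
python3 - <<'E'
from h import *
s=sense();print(s["clock"],s["eef_pos"],s["tcp_rot"],s["qpos"])
c=get_calibration("wrist");im=grab_frame("wrist");cv2.imwrite("pics/w3.png",im[:,:,::-1]);np.save("w3.npy",c,allow_pickle=True)
for z,xy in((110,(544,223)),(36,(549,225)),(68,(552,-1))):print(proj(c,(*xy,z),True))
E
```

```text
clock: 1.88
eef_pos: [526.3, 215.0, 318.0]
tcp_rot: [-3.14, -0.007, -2.98]
contact_force: [-0.3, -0.5, 1.0]
opening: 0.999
grasp_force: 0.0
1.875 [526.26 214.97 318.05] [-3.14 -0.01 -2.98] [ 0.39  0.2   1.65  0.    1.3  -1.35]
[257.87 188.02]
[258.01 178.35]
[104.74 162.77]
```

View pics/w3.png

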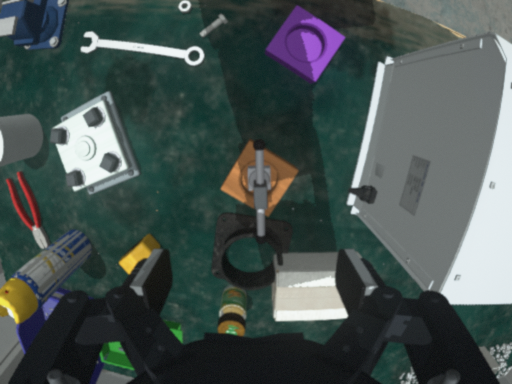

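Picture: the candidates are the orange rack holding the T-wrench at (260,180), the purple look-alike at (306,42), the black ring at (253,250) and the spanner at (145,47). By the description I choose the orange one. The cover is at (92,145), with heads at about (60,135), (94,116), (109,161), (75,178). Next is a close crop.

Run:
```python
from h import *
im=cv2.imread("pics/w3.png")
a=im[130:245,210:310];b=im[85:200,40:140]
cv2.imwrite("pics/crop1.png",cv2.resize(np.hstack([a,b]),None,fx=4,fy=4,interpolation=cv2.INTER_CUBIC))
```

```text
(no output)
```

View pics/crop1.png

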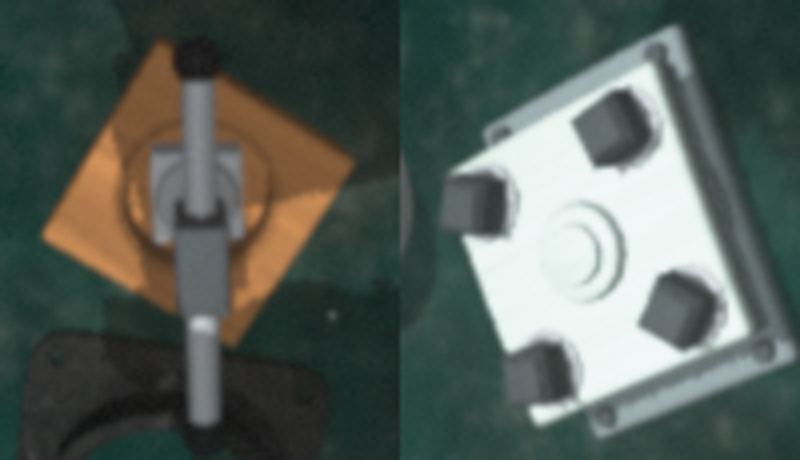

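Crop: the wrench is upright in the orange rack, its near knob at (259,145) and far end near (261,236) in wrist pixels. The four square heads on the cover have distinct yaws. I'll go over the cover for a sharp measurement of the heads.

```bash
python3 -m creep '[{"x":0,"y":-51,"z":20,"rx":0,"ry":0,"rz":0,"hand":85},{"x":0,"y":-51,"z":30,"rx":0,"ry":0,"rz":0,"hand":85},{"x":0,"y":-51,"z":35,"rx":0,"ry":0,"rz":0,"hand":85},{"x":0,"y":-51,"z":35,"rx":0,"ry":0,"rz":0,"hand":85},{"x":-3,"y":-51,"z":35,"rx":0,"ry":0,"rz":0,"hand":85},{"x":0,"y":0,"z":0,"rx":0,"ry":0,"rz":0,"hand":85},{"x":0,"y":0,"z":0,"rx":0,"ry":0,"rz":0,"hand":85}]'
python3 - <<'E'
from h import *
s=sense();print(s["clock"],s["eef_pos"],s["tcp_rot"],s["qpos"])
c=get_calibration("wrist");im=grab_frame("wrist");cv2.imwrite("pics/w4.png",im[:,:,::-1]);np.save("w4.npy",c,allow_pickle=True)
q=np.array([proj(c,(x,y,68),True) for x,y in((552,-1),(586,-65),(520,-100),(487,-34))]);print(q)
x0,y0=np.maximum(q.min(0)-25,0).astype(int);x1,y1=(q.max(0)+25).astype(int)
x1=min(x1,512);y1=min(y1,384);f=min(800/(x1-x0),600/(y1-y0));print(x0,y0,f)
cv2.imwrite("pics/crop2.png",cv2.resize(im[y0:y1,x0:x1,::-1],None,fx=f,fy=f,interpolation=cv2.INTER_CUBIC))
w=np.load("w3.npy",allow_pickle=True).item()
k=lambda x,y,ox,oy:(x/4+ox,y/4+oy)
print("rack",[bp(w,k(x,y,210,130),36,True)[:2] for x,y in((163,40),(355,162),(232,345),(43,237))],np.mean([bp(w,k(x,y,210,130),36,True) for x,y in((163,40),(355,162),(232,345),(43,237))],0))
print("bar",bp(w,k(198,60,210,130),110,True),bp(w,k(205,430,210,130),110,True),"block corners(z32)",[bp(w,k(x,y,210,130),32,True)[:2] for x,y in((152,145),(242,145),(243,240))])
E
```

```text
clock: 2.8
eef_pos: [573.7, -33.8, 168.0]
tcp_rot: [-3.142, 0.002, -2.978]
contact_force: [0.4, -0.6, 0.4]
opening: 0.998
grasp_force: 0.0
2.8 [573.67 -33.81 168.01] [-3.14  0.   -2.98] [-0.06  0.34  1.8   0.    0.99 -1.8 ]
[[296.03 180.53]
 [215.53 206.52]
 [184.38 124.59]
 [270.83  96.49]]
159 71 3.75
rack [array([495.07, 205.57]), array([527.48, 282.01]), array([604.91, 249.79]), array([574.18, 173.12])] [550.41 227.62  36.  ]
bar [491.73 216.28 110.  ] [608.49 238.24 110.  ] block corners(z32) [array([534.29, 207.76]), array([528.94, 240.28]), array([564.47, 246.96])]
```

View pics/crop2.png

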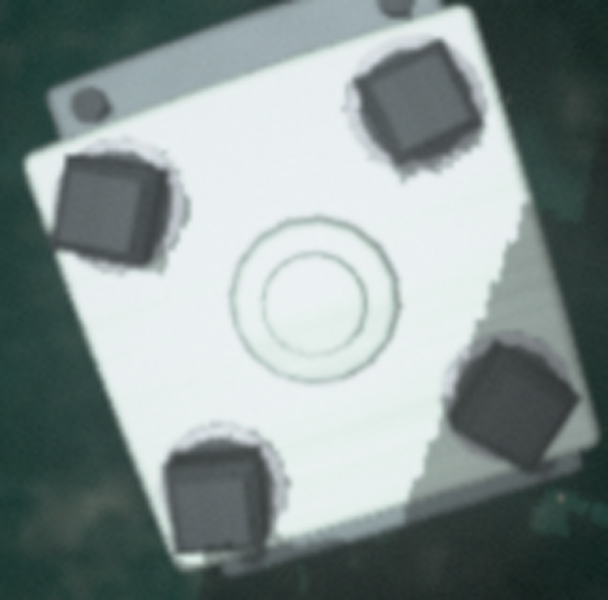

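The picture shows all four heads clearly, with crop centres at about TR (420,103), TL (108,210), BL (218,497) and BR (513,405), and the boss at (315,298). Now I fit the cover and head silhouettes.

```bash
cat > fit.py <<'E'
from h import *
from scipy.optimize import least_squares
w=np.load("w4.npy",allow_pickle=True).item()
im=cv2.imread("pics/w4.png");f=3.75;ox,oy=159,71
px=lambda p:np.array(p)/f+[ox,oy]
# cover pose from top-face corners (z=46) and the boss (z=56)
cs=np.array([bp(w,px(p),46,True)[:2] for p in((25,158),(470,8),(598,440),(185,568))])
d=np.linalg.norm(np.roll(cs,-1,0)-cs,axis=1);ctr=cs.mean(0);boss=bp(w,px((315,298)),56,True)[:2]
v=cs-ctr;ang=np.unwrap(np.arctan2(v[:,1],v[:,0])*4)/4
yaw=np.angle(np.mean(np.exp(4j*(np.arctan2(v[:,1],v[:,0])-np.pi/4))))/4
print("sides",d,"ctr",ctr,"boss",boss,"yaw",yaw)
S=4;big=cv2.resize(im,None,fx=S,fy=S,interpolation=cv2.INTER_CUBIC)
hsv=cv2.cvtColor(big,cv2.COLOR_BGR2HSV)
mask=((hsv[...,2]<105)&(hsv[...,1]<70)).astype(np.uint8)
def sil(x,y,a):
    pts=[]
    for h,zs in((11,(49,64)),(8,(68,))):
        for z in zs:
            for k in range(4):
                r=h*2**.5;t=a+np.pi/4+k*np.pi/2;pts.append(proj(w,(x+r*np.cos(t),y+r*np.sin(t),z),True))
    m=np.zeros_like(mask);hull=cv2.convexHull((np.array(pts)*S+S/2-.5).astype(np.float32));cv2.fillConvexPoly(m,np.round(hull*16).astype(np.int32),1,shift=4);return m
R=np.array([[np.cos(yaw),-np.sin(yaw)],[np.sin(yaw),np.cos(yaw)]])
out=[]
for n,(sx,sy) in zip("abcd",((37,37),(37,-37),(-37,-37),(-37,37))):
    p=boss+R@[sx,sy];u=proj(w,(*p,60),True)*S
    X,Y=np.meshgrid(np.arange(mask.shape[1]),np.arange(mask.shape[0]))
    loc=mask*(np.hypot(X-u[0],Y-u[1])<32*S*0.75)
    def cost(q):
        m=sil(*q);return -(m&loc).sum()/max(1,(m|loc).sum())
    best=min(((cost((p[0]+dx,p[1]+dy,a)),p[0]+dx,p[1]+dy,a) for a in np.arange(-.785,.785,.1) for dx in(-2,0,2) for dy in(-2,0,2)))
    q=np.array(best[1:])
    for st in(1,.5,.25):
        for _ in range(2):
            for i,s in((0,1),(1,1),(2,.06)):
                g=[q.copy() for _ in range(5)]
                for j in range(5):g[j][i]+=(j-2)*s*st
                q=min(g,key=cost)
    print(n,"nominal",p,"fit",q,"iou",-cost(q),"px",proj(w,(*q[:2],68),True));out.append(q)
o=np.array(out);print("mean",o[:,:2].mean(0),"diag",np.linalg.norm(o[0,:2]-o[2,:2]),np.linalg.norm(o[1,:2]-o[3,:2]))
E
python3 fit.py
```

```text
sides [111.06 109.69 109.74 110.62] ctr [537.27 -48.62] boss [536.03 -49.09] yaw 0.4796732319835653
a nominal [551.78   0.81] fit [542.78   9.81  -0.06] iou -820475206765536.0 px [310.58 172.17]
b nominal [585.93 -64.84] fit [576.93 -55.84  -1.11] iou -839404080529193.1 px [227.38 198.29]
c nominal [520.28 -98.99] fit [ 511.78 -107.74   -0.32] iou -1035054655690133.0 px [176.64 113.64]
d nominal [486.13 -33.34] fit [477.88 -33.09   0.63] iou -1099460249952887.6 px [273.85  85.69]
mean [527.34 -46.72] diag 121.56758727353044 101.62775895145526fit.py:29: RuntimeWarning: overflow encountered in scalar negative
  m=sil(*q);return -(m&loc).sum()/max(1,(m|loc).sum())
```

```bash
sed -i 's/return -(m&loc).sum()\/max(1,(m|loc).sum())/return -float((m\&loc).sum())\/max(1,float((m|loc).sum()))/; s/loc=mask\*(\(.*\))$/loc=mask*(\1).astype(np.uint8)/' fit.py; python3 fit.py
```

```text
sides [111.06 109.69 109.74 110.62] ctr [537.27 -48.62] boss [536.03 -49.09] yaw 0.4796732319835653
a nominal [551.78   0.81] fit [553.03   0.06  -0.36] iou 0.7677006715701951 px [297.01 181.9 ]
b nominal [585.93 -64.84] fit [587.43 -64.34   0.17] iou 0.6513761467889908 px [216.08 208.18]
c nominal [520.28 -98.99] fit [521.78 -98.49  -0.09] iou 0.5141852106752314 px [185.87 126.95]
d nominal [486.13 -33.34] fit [488.63 -33.84   0.63] iou 0.3945801526717557 px [270.69  98.5 ]
mean [537.72 -49.15] diag 103.38461307787186 103.39924976543323
```

```bash
sed -i 's/^mask=.*/b_,g_,r_=[big[...,i].astype(int) for i in range(3)];mask=((hsv[...,2]<110)\&(g_-r_<22)).astype(np.uint8)/' fit.py
cat >> fit.py <<'E'
v=big.copy()
for q in out:
    cv2.drawContours(v,cv2.findContours(sil(*q),0,2)[0],-1,(0,0,255),1)
    for h,z in((11,64),(8,68)):
        t=q[2]+np.pi/4+np.arange(4)*np.pi/2
        P=np.array([proj(w,(q[0]+h*2**.5*np.cos(k),q[1]+h*2**.5*np.sin(k),z),True)*S+1.5 for k in t]);cv2.polylines(v,[np.round(P).astype(np.int32)],True,(0,255,0),1)
cv2.drawContours(v,cv2.findContours(mask,1,2)[0],-1,(255,200,0),1)
cv2.imwrite("pics/ov.png",v[oy*S:(oy+150)*S,ox*S:(ox+165)*S])
np.save("heads.npy",o)
E
python3 fit.py
```

```text
sides [111.06 109.69 109.74 110.62] ctr [537.27 -48.62] boss [536.03 -49.09] yaw 0.4796732319835653
a nominal [551.78   0.81] fit [553.03   0.06  -0.37] iou 0.6986151182919792 px [297.01 181.9 ]
b nominal [585.93 -64.84] fit [587.18 -64.34   0.21] iou 0.6950763382181617 px [216.12 207.91]
c nominal [520.28 -98.99] fit [521.53 -98.49  -0.07] iou 0.7487904726460737 px [185.91 126.65]
d nominal [486.13 -33.34] fit [488.63 -33.84   0.64] iou 0.46293404714105135 px [270.69  98.5 ]
mean [537.59 -49.15] diag 103.4604514310158 103.1603986717595
```

View pics/ov.png

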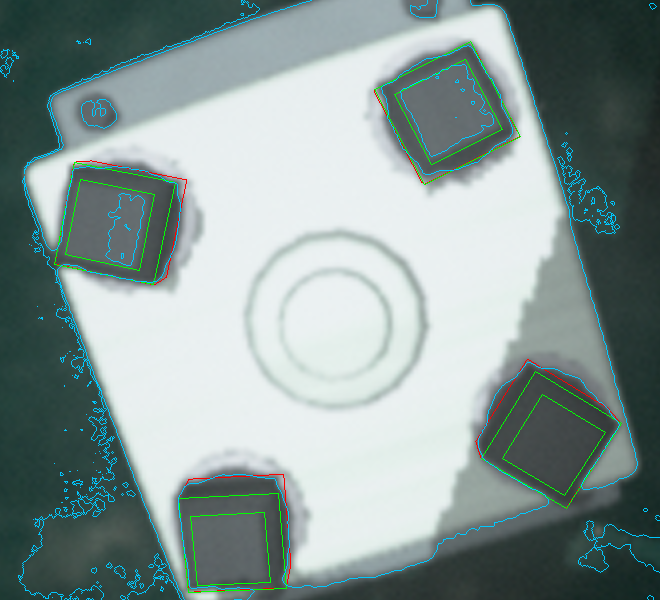

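Overlay: the green and red outlines match all four heads. Now I go to the wrench.

```bash
python3 -m creep '[{"x":-3.7,"y":52.2,"z":-5,"rx":0,"ry":0,"rz":-0.015,"hand":85},{"x":-3.7,"y":52.2,"z":-5,"rx":0,"ry":0,"rz":0,"hand":85},{"x":-3.7,"y":52.2,"z":0,"rx":0,"ry":0,"rz":0,"hand":85},{"x":-3.7,"y":52.2,"z":0,"rx":0,"ry":0,"rz":0,"hand":85},{"x":-3.8,"y":52.5,"z":0,"rx":0,"ry":0,"rz":0,"hand":85},{"x":0,"y":0,"z":0,"rx":0,"ry":0,"rz":0,"hand":85},{"x":0,"y":0,"z":0,"rx":0,"ry":0,"rz":0,"hand":85}]'
python3 - <<'E'
from h import *
s=sense();t=s["eef_pos"];y=s["tcp_rot"][2]
print(s["qpos"],s["wrist_torque"])
d=np.array([549.5,227])-t[:2]
print("dx,dy tool",d@[np.cos(y),np.sin(y)],d@[np.sin(y),-np.cos(y)],"dz",t[2]-91.3)
E
```

```text
clock: 3.72
eef_pos: [545.0, 227.0, 177.4]
tcp_rot: [3.142, 0.001, -2.961]
contact_force: [-0.2, 0.0, -0.8]
opening: 0.998
grasp_force: 0.0
[ 0.39  0.36  1.76 -0.    1.02 -1.36] [-0.   -0.    0.03]
dx,dy tool -4.386350365635294 -0.767403740599896 dz 86.12403580431864
```

```bash
python3 -m creep '[{"x":-4,"y":-0.8,"z":40,"rx":0,"ry":0,"rz":0,"hand":85},{"x":0,"y":0,"z":36,"rx":0,"ry":0,"rz":0,"hand":60},{"x":0,"y":0,"z":10,"rx":0,"ry":0,"rz":0,"hand":40},{"x":0,"y":0,"z":0,"rx":0,"ry":0,"rz":0,"hand":24},{"x":0,"y":0,"z":0,"rx":0,"ry":0,"rz":0,"hand":10},{"x":0,"y":0,"z":0,"rx":0,"ry":0,"rz":0,"hand":10},{"x":0,"y":0,"z":0,"rx":0,"ry":0,"rz":0,"hand":10},{"x":0,"y":0,"z":0,"rx":0,"ry":0,"rz":0,"hand":10}]' 90; python3 -c "
from h import *
s=sense();print(s['wrist_torque'],s['opening']*85.4)"
```

```text
clock: 4.72
eef_pos: [550.3, 226.0, 91.8]
tcp_rot: [3.141, 0.002, -2.963]
contact_force: [0.1, -0.2, 6.8]
opening: 0.173
grasp_force: 88.4
[-0.4   0.02  0.01] 14.742837901152422
```

```bash
cat > st.py <<'E'
import sys
from h import *
T=dict(a=(553.1,.9,-.37),b=(587.3,-64.7,.21),c=(521.7,-98.9,-.07),d=(487.5,-33.3,.64),r=(550.3,226,.178))
s=sense();p=s["eef_pos"];y=s["tcp_rot"][2]
print("t",round(s["clock"],2),"p",p,"yaw",round(y,3),"q6",round(s["qpos"][5],2),"F",s["contact_force"],"M",np.round(s["wrist_torque"],3),"je6",round(s["joint_efforts"][5],3),"tilt",np.round(np.array(s["tcp_rot"][:2]),3))
if len(sys.argv)>1:
    t=T[sys.argv[1]];yt=float(sys.argv[2]) if len(sys.argv)>2 else t[2];dy=(yt-y+np.pi/4)%(np.pi/2)-np.pi/4;d=np.array(t[:2])-p[:2];y2=y+dy
    print("rz",round(-dy,3),"then x",round(d@[np.cos(y2),np.sin(y2)],2),"y",round(d@[np.sin(y2),-np.cos(y2)],2),"q6new",round(s["qpos"][5]-dy,2))
E
python3 -m creep '[{"x":0,"y":0,"z":-40,"rx":0,"ry":0,"rz":0,"hand":10},{"x":0,"y":0,"z":-40,"rx":0,"ry":0,"rz":0.18,"hand":10},{"x":0,"y":0,"z":0,"rx":0,"ry":0,"rz":0.185,"hand":10},{"x":0,"y":0,"z":0,"rx":0,"ry":0,"rz":0.185,"hand":10},{"x":-16.9,"y":-41.7,"z":0,"rx":0,"ry":0,"rz":0,"hand":10},{"x":-16.9,"y":-41.7,"z":0,"rx":0,"ry":0,"rz":0,"hand":10},{"x":-16.9,"y":-41.7,"z":0,"rx":0,"ry":0,"rz":0,"hand":10},{"x":-16.9,"y":-41.7,"z":0,"rx":0,"ry":0,"rz":0,"hand":10},{"x":-16.9,"y":-41.7,"z":0,"rx":0,"ry":0,"rz":0,"hand":10},{"x":0,"y":0,"z":0,"rx":0,"ry":0,"rz":0,"hand":10},{"x":0,"y":0,"z":0,"rx":0,"ry":0,"rz":0,"hand":10}]'; python3 st.py a
python3 - <<'E'
from h import *
im=grab_frame("wrist");cv2.imwrite("pics/w5.png",im[:,:,::-1])
E
```

```text
clock: 6.1
eef_pos: [552.1, 0.9, 170.3]
tcp_rot: [3.141, -0.0, 2.769]
contact_force: [-0.6, 0.8, -3.2]
opening: 0.177
grasp_force: 89.5
t 6.1 p [552.08   0.95 170.32] yaw 2.769 q6 -1.2 F [-0.61  0.78 -3.17] M [ 0.04 -0.01 -0.03] je6 -0.037 tilt [ 3.14 -0.  ]
rz -0.003 then x -0.97 y 0.32 q6new -1.2
```

View pics/w5.png

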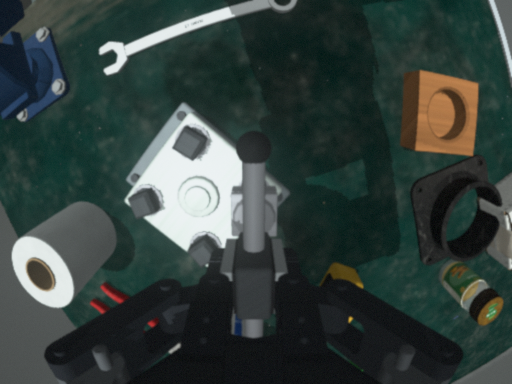

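The picture shows the wrench held upright over head a (about (205,245) to (250,200)), the empty orange rack at (440,112), and the film roll and spanner clear.

```bash
sed -i 's/^s=sense();p=/L=[]\nfor _ in range(5):\n    grab_frame("top");q=sense();L.append([q["wrist_torque"][2],q["joint_efforts"][5]])\nprint("Mz mean",np.round(np.mean(L,0),4),"sd",np.round(np.std(L,0),4))\ns=sense();p=/' st.py
python3 -m creep '[{"x":-1,"y":0.3,"z":12,"rx":0,"ry":0,"rz":0,"hand":10},{"x":0,"y":0,"z":8,"rx":0,"ry":0,"rz":0,"hand":10},{"x":0,"y":0,"z":7,"rx":0,"ry":0,"rz":0,"hand":10},{"x":0,"y":0,"z":7,"rx":0,"ry":0,"rz":0,"hand":10},{"x":0,"y":0,"z":0,"rx":0,"ry":0,"rz":0,"hand":10}]'; python3 st.py a
```

```text
clock: 6.78
eef_pos: [552.9, 0.8, 135.6]
tcp_rot: [-3.141, -0.001, 2.77]
contact_force: [1.1, -0.0, -3.0]
opening: 0.176
grasp_force: 89.5
Mz mean [0.01 0.  ] sd [0.02 0.  ]
t 7.03 p [553.54   0.69 136.58] yaw 2.77 q6 -1.2 F [ 0.33  0.05 -3.77] M [-0.04  0.06  0.05] je6 0.0 tilt [3.14 0.  ]
rz -0.002 then x 0.48 y 0.04 q6new -1.2
```

```bash
python3 -m creep '[{"x":0,"y":0,"z":0,"rx":0,"ry":0,"rz":0.08,"hand":10},{"x":0,"y":0,"z":0,"rx":0,"ry":0,"rz":0.06,"hand":10},{"x":0,"y":0,"z":0,"rx":0,"ry":0,"rz":0.06,"hand":10},{"x":0,"y":0,"z":0,"rx":0,"ry":0,"rz":0.05,"hand":10},{"x":0,"y":0,"z":0,"rx":0,"ry":0,"rz":0,"hand":10}]'; python3 st.py a
```

```text
clock: 7.65
eef_pos: [553.1, 0.6, 136.5]
tcp_rot: [-3.141, -0.0, 2.52]
contact_force: [-1.5, -1.2, -2.5]
opening: 0.174
grasp_force: 89.6
Mz mean [0.1  0.14] sd [0.02 0.07]
t 7.9 p [553.2    0.61 136.41] yaw 2.52 q6 -0.95 F [-1.72 -0.7  -0.5 ] M [-0.35  0.57  0.12] je6 0.088 tilt [-3.14 -0.  ]
rz -0.251 then x 0.2 y 0.23 q6new -1.2
```

```bash
sed -i 's/^print("Mz mean.*/print("Mz,je6",*[f"{a:.3f},{b:.3f}" for a,b in L]," mean %.3f %.3f"%tuple(np.mean(L,0)))/' st.py; python3 -m creep '[{"x":0,"y":0,"z":0,"rx":0,"ry":0,"rz":0.05,"hand":10},{"x":0,"y":0,"z":0,"rx":0,"ry":0,"rz":0.05,"hand":10},{"x":0,"y":0,"z":0,"rx":0,"ry":0,"rz":0.05,"hand":10},{"x":0,"y":0,"z":0,"rx":0,"ry":0,"rz":0.05,"hand":10},{"x":0,"y":0,"z":0,"rx":0,"ry":0,"rz":0.04,"hand":10},{"x":0,"y":0,"z":0,"rx":0,"ry":0,"rz":0,"hand":10}]'; python3 st.py a
```

```text
clock: 8.65
eef_pos: [553.2, 0.7, 136.4]
tcp_rot: [-3.141, -0.0, 2.281]
contact_force: [-2.8, -0.3, -1.1]
opening: 0.173
grasp_force: 90.0
Mz,je6 0.193,0.346 0.286,0.253 0.238,0.221 0.241,0.213 0.250,0.213  mean 0.242 0.249
t 8.9 p [553.25   0.72 136.35] yaw 2.28 q6 -0.71 F [-2.91 -1.39  1.03] M [-0.29  0.67  0.25] je6 0.213 tilt [-3.14 -0.  ]
rz -0.491 then x 0.21 y 0.11 q6new -1.2
```

```bash
sed -i 's/range(5)/range(8)/' st.py; python3 -m creep '[{"x":0,"y":0,"z":0,"rx":0,"ry":0,"rz":0.05,"hand":10},{"x":0,"y":0,"z":0,"rx":0,"ry":0,"rz":0.05,"hand":10},{"x":0,"y":0,"z":0,"rx":0,"ry":0,"rz":0.04,"hand":10},{"x":0,"y":0,"z":0,"rx":0,"ry":0,"rz":0,"hand":10},{"x":0,"y":0,"z":0,"rx":0,"ry":0,"rz":0,"hand":10}]'; python3 st.py a
```

```text
clock: 9.52
eef_pos: [553.3, 0.8, 136.3]
tcp_rot: [-3.142, -0.0, 2.141]
contact_force: [-1.3, 0.5, 0.9]
opening: 0.179
grasp_force: 90.2
Mz,je6 0.340,0.285 0.244,0.281 0.297,0.283 0.311,0.285 0.267,0.288 0.312,0.290 0.286,0.291 0.280,0.293  mean 0.292 0.287
t 9.93 p [553.31   0.76 136.3 ] yaw 2.14 q6 -0.57 F [-2.37 -0.15  1.75] M [-0.08  0.65  0.28] je6 0.293 tilt [-3.14 -0.  ]
rz -0.632 then x 0.24 y 0.06 q6new -1.2
```

```bash
python3 -m creep '[{"x":0,"y":0,"z":0,"rx":0,"ry":0,"rz":-0.1,"hand":10},{"x":0,"y":0,"z":0,"rx":0,"ry":0,"rz":-0.09,"hand":10},{"x":0,"y":0,"z":-22,"rx":0,"ry":0,"rz":0,"hand":10},{"x":0,"y":0,"z":-13,"rx":0,"ry":0,"rz":-0.185,"hand":10},{"x":0,"y":0,"z":0,"rx":0,"ry":0,"rz":-0.185,"hand":10},{"x":0,"y":0,"z":0,"rx":0,"ry":0,"rz":-0.185,"hand":10},{"x":0,"y":0,"z":0,"rx":0,"ry":0,"rz":-0.185,"hand":10},{"x":12.2,"y":-50.8,"z":0,"rx":0,"ry":0,"rz":0,"hand":10},{"x":12.2,"y":-50.8,"z":0,"rx":0,"ry":0,"rz":0,"hand":10},{"x":0,"y":0,"z":0,"rx":0,"ry":0,"rz":0,"hand":10},{"x":0,"y":0,"z":0,"rx":0,"ry":0,"rz":0,"hand":10}]'; sed -i 's/range(8)/range(NR)/; s/^L=\[\]/L=[];NR=int(sys.argv[3]) if len(sys.argv)>3 else 8/' st.py; python3 st.py c -0.07 1
```

```text
clock: 11.3
eef_pos: [522.2, -99.0, 171.3]
tcp_rot: [3.141, 0.001, 3.068]
contact_force: [-0.2, -0.1, -3.7]
opening: 0.175
grasp_force: 90.3
Mz,je6 -0.009,-0.005  mean -0.009 -0.005
t 11.35 p [522.23 -98.49 171.26] yaw 3.069 q6 -1.69 F [-0.15  0.52 -3.68] M [ 0.04 -0.03 -0.01] je6 -0.005 tilt [3.14 0.  ]
rz -0.002 then x 0.5 y -0.45 q6new -1.69
```

```bash
python3 -m creep '[{"x":0.5,"y":-0.4,"z":12,"rx":0,"ry":0,"rz":0,"hand":10},{"x":0,"y":0,"z":8,"rx":0,"ry":0,"rz":0,"hand":10},{"x":0,"y":0,"z":8,"rx":0,"ry":0,"rz":0,"hand":10},{"x":0,"y":0,"z":7,"rx":0,"ry":0,"rz":0,"hand":10},{"x":0,"y":0,"z":0,"rx":0,"ry":0,"rz":0,"hand":10}]'; python3 st.py c -0.07 1
```

```text
clock: 11.98
eef_pos: [520.8, -99.1, 135.6]
tcp_rot: [3.141, -0.001, 3.07]
contact_force: [0.2, -0.0, -3.4]
opening: 0.174
grasp_force: 90.4
Mz,je6 0.006,-0.000  mean 0.006 -0.000
t 12.03 p [521.11 -99.19 136.04] yaw 3.07 q6 -1.69 F [-0.88  0.78 -3.2 ] M [ 0.02 -0.05  0.01] je6 -0.0 tilt [ 3.14 -0.  ]
rz -0.002 then x -0.57 y 0.33 q6new -1.69
```

```bash
python3 -m creep '[{"x":0,"y":0,"z":0,"rx":0,"ry":0,"rz":0.08,"hand":10},{"x":0,"y":0,"z":0,"rx":0,"ry":0,"rz":0.06,"hand":10},{"x":0,"y":0,"z":0,"rx":0,"ry":0,"rz":0.06,"hand":10},{"x":0,"y":0,"z":0,"rx":0,"ry":0,"rz":0.05,"hand":10},{"x":0,"y":0,"z":0,"rx":0,"ry":0,"rz":0,"hand":10},{"x":0,"y":0,"z":0,"rx":0,"ry":0,"rz":0,"hand":10}]'; python3 st.py c -0.07 6
```

```text
clock: 12.78
eef_pos: [521.5, -99.4, 136.7]
tcp_rot: [-3.142, 0.001, 2.821]
contact_force: [0.6, -1.1, -1.4]
opening: 0.177
grasp_force: 90.4
Mz,je6 0.128,0.085 0.102,0.080 0.096,0.081 0.041,0.082 0.083,0.084 0.071,0.085  mean 0.087 0.083
t 13.07 p [521.49 -99.37 136.57] yaw 2.82 q6 -1.44 F [ 0.61 -1.3  -0.16] M [-0.38 -0.14  0.07] je6 0.085 tilt [-3.14  0.  ]
rz -0.252 then x -0.18 y 0.48 q6new -1.69
```

```bash
python3 -m creep '[{"x":0,"y":0,"z":0,"rx":0,"ry":0,"rz":0.06,"hand":10},{"x":0,"y":0,"z":0,"rx":0,"ry":0,"rz":0.06,"hand":10},{"x":0,"y":0,"z":0,"rx":0,"ry":0,"rz":0.06,"hand":10},{"x":0,"y":0,"z":0,"rx":0,"ry":0,"rz":0.06,"hand":10},{"x":0,"y":0,"z":0,"rx":0,"ry":0,"rz":0,"hand":10},{"x":0,"y":0,"z":0,"rx":0,"ry":0,"rz":0,"hand":10}]'; python3 st.py c -0.07 6
```

```text
clock: 13.82
eef_pos: [521.4, -99.3, 136.5]
tcp_rot: [3.141, 0.001, 2.581]
contact_force: [0.6, -2.0, 2.1]
opening: 0.176
grasp_force: 90.9
Mz,je6 0.227,0.218 0.213,0.212 0.222,0.214 0.219,0.217 0.223,0.220 0.201,0.223  mean 0.218 0.217
t 14.12 p [521.43 -99.23 136.45] yaw 2.58 q6 -1.2 F [ 1.63 -0.46  3.21] M [-0.19 -0.28  0.2 ] je6 0.223 tilt [3.14 0.  ]
rz -0.491 then x -0.24 y 0.35 q6new -1.69
```

```bash
python3 -m creep '[{"x":0,"y":0,"z":0,"rx":0,"ry":0,"rz":0.05,"hand":10},{"x":0,"y":0,"z":0,"rx":0,"ry":0,"rz":0.05,"hand":10},{"x":0,"y":0,"z":0,"rx":0,"ry":0,"rz":0.03,"hand":10},{"x":0,"y":0,"z":0,"rx":0,"ry":0,"rz":0,"hand":10},{"x":0,"y":0,"z":0,"rx":0,"ry":0,"rz":0,"hand":10}]'; python3 st.py c -0.07 7
```

```text
clock: 14.75
eef_pos: [521.4, -99.2, 136.4]
tcp_rot: [3.141, 0.0, 2.451]
contact_force: [1.0, 0.8, 2.8]
opening: 0.175
grasp_force: 91.3
Mz,je6 0.329,0.314 0.295,0.311 0.293,0.312 0.305,0.313 0.287,0.315 0.313,0.317 0.324,0.318  mean 0.307 0.314
t 15.1 p [521.34 -99.26 136.37] yaw 2.45 q6 -1.07 F [ 2.05 -0.35  3.4 ] M [ 0.01 -0.47  0.32] je6 0.318 tilt [3.14 0.  ]
rz -0.622 then x -0.33 y 0.38 q6new -1.69
```

```bash
python3 -m creep '[{"x":0,"y":0,"z":0,"rx":0,"ry":0,"rz":-0.1,"hand":10},{"x":0,"y":0,"z":0,"rx":0,"ry":0,"rz":-0.1,"hand":10},{"x":0,"y":0,"z":-22,"rx":0,"ry":0,"rz":0,"hand":10},{"x":0,"y":0,"z":-13,"rx":0,"ry":0,"rz":-0.175,"hand":10},{"x":0,"y":0,"z":0,"rx":0,"ry":0,"rz":-0.175,"hand":10},{"x":0,"y":0,"z":0,"rx":0,"ry":0,"rz":-0.175,"hand":10},{"x":0,"y":0,"z":0,"rx":0,"ry":0,"rz":-0.175,"hand":10},{"x":-36,"y":10,"z":0,"rx":0,"ry":0,"rz":0,"hand":10},{"x":-36,"y":10,"z":0,"rx":0,"ry":0,"rz":0,"hand":10},{"x":0,"y":0,"z":0,"rx":0,"ry":0,"rz":0,"hand":10},{"x":0,"y":0,"z":0,"rx":0,"ry":0,"rz":0,"hand":10}]';  python3 st.py b 0.21 1
```

```text
clock: 16.48
eef_pos: [585.7, -64.7, 170.0]
tcp_rot: [3.141, -0.004, -2.933]
contact_force: [-0.7, -0.3, -3.7]
opening: 0.172
grasp_force: 90.3
Mz,je6 -0.026,0.005  mean -0.026 0.005
t 16.52 p [585.73 -64.89 170.28] yaw -2.934 q6 -1.89 F [ 0.85 -0.41 -2.22] M [ 0.01  0.07 -0.03] je6 0.005 tilt [ 3.14 -0.  ]
rz -0.002 then x -1.58 y -0.15 q6new -1.89
```

```bash
python3 -m creep '[{"x":-1,"y":0,"z":12,"rx":0,"ry":0,"rz":0,"hand":10},{"x":0,"y":0,"z":8,"rx":0,"ry":0,"rz":0,"hand":10},{"x":0,"y":0,"z":8,"rx":0,"ry":0,"rz":0,"hand":10},{"x":0,"y":0,"z":7,"rx":0,"ry":0,"rz":0,"hand":10},{"x":0,"y":0,"z":0,"rx":0,"ry":0,"rz":0,"hand":10}]'; python3 st.py b 0.21 1
```

```text
clock: 17.15
eef_pos: [588.0, -64.5, 135.5]
tcp_rot: [3.141, -0.001, -2.933]
contact_force: [0.3, -0.1, -3.9]
opening: 0.176
grasp_force: 90.3
Mz,je6 0.037,0.004  mean 0.037 0.004
t 17.2 p [588.28 -64.59 136.01] yaw -2.933 q6 -1.89 F [-0.79 -1.06 -3.84] M [0.02 0.14 0.04] je6 0.004 tilt [ 3.14 -0.  ]
rz -0.002 then x 0.98 y 0.09 q6new -1.89
```

```bash
python3 -m creep '[{"x":0,"y":0,"z":0,"rx":0,"ry":0,"rz":0.08,"hand":10},{"x":0,"y":0,"z":0,"rx":0,"ry":0,"rz":0.06,"hand":10},{"x":0,"y":0,"z":0,"rx":0,"ry":0,"rz":0.06,"hand":10},{"x":0,"y":0,"z":0,"rx":0,"ry":0,"rz":0.05,"hand":10},{"x":0,"y":0,"z":0,"rx":0,"ry":0,"rz":0,"hand":10},{"x":0,"y":0,"z":0,"rx":0,"ry":0,"rz":0,"hand":10}]'; python3 st.py b 0.21 5
```

```text
clock: 17.95
eef_pos: [587.9, -65.0, 136.3]
tcp_rot: [-3.141, -0.001, 3.101]
contact_force: [-2.7, -4.1, -2.4]
opening: 0.176
grasp_force: 90.6
Mz,je6 0.182,0.188 0.206,0.192 0.151,0.193 0.150,0.194 0.184,0.194  mean 0.175 0.192
t 18.2 p [587.86 -65.   136.3 ] yaw 3.101 q6 -1.64 F [-3.8  -3.72 -2.09] M [-1.04  0.92  0.18] je6 0.194 tilt [-3.14 -0.  ]
rz -0.25 then x 0.49 y 0.41 q6new -1.89
```

```bash
python3 -m creep '[{"x":0,"y":0,"z":0,"rx":0,"ry":0,"rz":0.06,"hand":10},{"x":0,"y":0,"z":0,"rx":0,"ry":0,"rz":0.06,"hand":10},{"x":0,"y":0,"z":0,"rx":0,"ry":0,"rz":0.05,"hand":10},{"x":0,"y":0,"z":0,"rx":0,"ry":0,"rz":0.03,"hand":10},{"x":0,"y":0,"z":0,"rx":0,"ry":0,"rz":0,"hand":10},{"x":0,"y":0,"z":0,"rx":0,"ry":0,"rz":0,"hand":10}]'; python3 st.py b 0.21 6
```

```text
clock: 18.95
eef_pos: [587.8, -65.0, 136.3]
tcp_rot: [-3.141, -0.001, 2.901]
contact_force: [-3.8, -3.3, -2.9]
opening: 0.177
grasp_force: 90.6
Mz,je6 0.300,0.284 0.305,0.283 0.286,0.282 0.262,0.282 0.261,0.282 0.285,0.282  mean 0.283 0.283
t 19.25 p [587.83 -64.93 136.31] yaw 2.901 q6 -1.44 F [-4.2  -3.89 -2.07] M [-0.95  0.97  0.28] je6 0.282 tilt [-3.14 -0.  ]
rz -0.45 then x 0.47 y 0.34 q6new -1.89
```

```bash
python3 -m creep '[{"x":0,"y":0,"z":0,"rx":0,"ry":0,"rz":0.04,"hand":10},{"x":0,"y":0,"z":0,"rx":0,"ry":0,"rz":0,"hand":10},{"x":0,"y":0,"z":0,"rx":0,"ry":0,"rz":-0.1,"hand":10},{"x":0,"y":0,"z":0,"rx":0,"ry":0,"rz":-0.1,"hand":10},{"x":0,"y":0,"z":-22,"rx":0,"ry":0,"rz":0,"hand":10},{"x":0,"y":0,"z":-13,"rx":0,"ry":0,"rz":-0.18,"hand":10},{"x":0,"y":0,"z":0,"rx":0,"ry":0,"rz":-0.18,"hand":10},{"x":0,"y":0,"z":0,"rx":0,"ry":0,"rz":-0.18,"hand":10},{"x":0,"y":0,"z":0,"rx":0,"ry":0,"rz":-0.18,"hand":10},{"x":30.8,"y":42.6,"z":0,"rx":0,"ry":0,"rz":0,"hand":10},{"x":30.8,"y":42.6,"z":0,"rx":0,"ry":0,"rz":0,"hand":10},{"x":0,"y":0,"z":0,"rx":0,"ry":0,"rz":0,"hand":10},{"x":0,"y":0,"z":0,"rx":0,"ry":0,"rz":0,"hand":10}]';  python3 st.py d 0.64 1
```

```text
clock: 20.88
eef_pos: [489.7, -32.6, 172.2]
tcp_rot: [-3.14, 0.003, -2.503]
contact_force: [0.7, -0.3, -3.8]
opening: 0.179
grasp_force: 90.4
Mz,je6 -0.007,-0.008  mean -0.007 -0.008
t 20.93 p [489.99 -32.82 172.08] yaw -2.503 q6 -2.28 F [ 0.17 -0.31 -3.23] M [-0.01  0.02 -0.01] je6 -0.008 tilt [-3.14  0.  ]
rz -0.001 then x 2.29 y 1.11 q6new -2.28
```

```bash
python3 -m creep '[{"x":1,"y":0.4,"z":13,"rx":0,"ry":0,"rz":0,"hand":10},{"x":0,"y":0,"z":8,"rx":0,"ry":0,"rz":0,"hand":10},{"x":0,"y":0,"z":8,"rx":0,"ry":0,"rz":0,"hand":10},{"x":0,"y":0,"z":7,"rx":0,"ry":0,"rz":0,"hand":10},{"x":0,"y":0,"z":0,"rx":0,"ry":0,"rz":0,"hand":10}]'; python3 st.py d 0.64 1
```

```text
clock: 21.55
eef_pos: [487.1, -33.2, 134.7]
tcp_rot: [3.141, -0.001, -2.503]
contact_force: [0.6, -0.7, -3.5]
opening: 0.174
grasp_force: 90.4
Mz,je6 -0.015,-0.013  mean -0.015 -0.013
t 21.6 p [487.22 -33.18 135.05] yaw -2.503 q6 -2.28 F [ 0.76 -1.3  -3.8 ] M [-0.23 -0.12 -0.01] je6 -0.013 tilt [ 3.14 -0.  ]
rz -0.002 then x -0.16 y -0.26 q6new -2.28
```

```bash
python3 -m creep '[{"x":0,"y":0,"z":0,"rx":0,"ry":0,"rz":0.08,"hand":10},{"x":0,"y":0,"z":0,"rx":0,"ry":0,"rz":0.06,"hand":10},{"x":0,"y":0,"z":0,"rx":0,"ry":0,"rz":0.06,"hand":10},{"x":0,"y":0,"z":0,"rx":0,"ry":0,"rz":0.05,"hand":10},{"x":0,"y":0,"z":0,"rx":0,"ry":0,"rz":0,"hand":10},{"x":0,"y":0,"z":0,"rx":0,"ry":0,"rz":0,"hand":10}]'; python3 st.py d 0.64 5
```

```text
clock: 22.35
eef_pos: [487.5, -33.6, 135.7]
tcp_rot: [-3.14, 0.0, -2.751]
contact_force: [-0.2, -4.4, -2.2]
opening: 0.177
grasp_force: 90.7
Mz,je6 0.087,0.153 0.131,0.150 0.149,0.150 0.128,0.150 0.134,0.149  mean 0.126 0.150
t 22.6 p [487.52 -33.64 135.65] yaw -2.751 q6 -2.03 F [ 0.72 -5.59 -2.1 ] M [-1.38 -0.14  0.13] je6 0.149 tilt [-3.14  0.  ]
rz -0.25 then x -0.19 y 0.29 q6new -2.28
```

```bash
python3 -m creep '[{"x":0,"y":0,"z":0,"rx":0,"ry":0,"rz":0.07,"hand":10},{"x":0,"y":0,"z":0,"rx":0,"ry":0,"rz":0.07,"hand":10},{"x":0,"y":0,"z":0,"rx":0,"ry":0,"rz":0.07,"hand":10},{"x":0,"y":0,"z":0,"rx":0,"ry":0,"rz":0.05,"hand":10},{"x":0,"y":0,"z":0,"rx":0,"ry":0,"rz":0,"hand":10},{"x":0,"y":0,"z":0,"rx":0,"ry":0,"rz":0,"hand":10}]'; python3 st.py d 0.64 5
```

```text
clock: 23.35
eef_pos: [487.5, -33.6, 135.7]
tcp_rot: [-3.141, 0.001, -3.011]
contact_force: [-0.1, -6.0, -1.6]
opening: 0.174
grasp_force: 90.8
Mz,je6 0.217,0.262 0.261,0.261 0.185,0.260 0.227,0.260 0.282,0.260  mean 0.234 0.261
t 23.6 p [487.44 -33.55 135.64] yaw -3.011 q6 -1.77 F [-0.93 -6.47 -1.71] M [-1.34 -0.04  0.28] je6 0.26 tilt [-3.14  0.  ]
rz -0.509 then x -0.2 y 0.16 q6new -2.28
```

```bash
python3 -m creep '[{"x":0,"y":0,"z":0,"rx":0,"ry":0,"rz":0.06,"hand":10},{"x":0,"y":0,"z":0,"rx":0,"ry":0,"rz":0.05,"hand":10},{"x":0,"y":0,"z":0,"rx":0,"ry":0,"rz":0,"hand":10},{"x":0,"y":0,"z":0,"rx":0,"ry":0,"rz":0,"hand":10},{"x":0,"y":0,"z":0,"rx":0,"ry":0,"rz":0,"hand":10}]'; python3 st.py d 0.64 6
```

```text
clock: 24.22
eef_pos: [487.4, -33.5, 135.6]
tcp_rot: [-3.141, 0.0, -3.121]
contact_force: [-0.1, -5.1, -1.4]
opening: 0.174
grasp_force: 90.9
Mz,je6 0.340,0.306 0.284,0.306 0.255,0.306 0.339,0.306 0.303,0.306 0.293,0.306  mean 0.302 0.306
t 24.52 p [487.41 -33.49 135.63] yaw -3.121 q6 -1.66 F [ 0.74 -5.2  -1.86] M [-1.3  -0.02  0.29] je6 0.306 tilt [-3.14  0.  ]
rz -0.619 then x -0.19 y 0.1 q6new -2.28
```

All four are snug (about 0.29 to 0.31). The wrench is still on d, so I start the second pass here, d then b.

```bash
python3 -m creep '[{"x":0,"y":0,"z":0,"rx":0,"ry":0,"rz":0.06,"hand":10},{"x":0,"y":0,"z":0,"rx":0,"ry":0,"rz":0.06,"hand":10},{"x":0,"y":0,"z":0,"rx":0,"ry":0,"rz":0.06,"hand":10},{"x":0,"y":0,"z":0,"rx":0,"ry":0,"rz":0.06,"hand":10},{"x":0,"y":0,"z":0,"rx":0,"ry":0,"rz":0.06,"hand":10},{"x":0,"y":0,"z":0,"rx":0,"ry":0,"rz":0.05,"hand":10},{"x":0,"y":0,"z":0,"rx":0,"ry":0,"rz":0,"hand":10},{"x":0,"y":0,"z":0,"rx":0,"ry":0,"rz":0,"hand":10}]'; python3 st.py d 0.64 5
```

```text
clock: 25.52
eef_pos: [487.3, -33.3, 135.6]
tcp_rot: [-3.141, 0.0, 2.812]
contact_force: [-0.9, -5.2, 1.8]
opening: 0.175
grasp_force: 91.1
Mz,je6 0.439,0.447 0.448,0.455 0.427,0.457 0.477,0.457 0.477,0.457  mean 0.454 0.455
t 25.77 p [487.33 -33.36 135.57] yaw 2.812 q6 -1.31 F [-0.75 -5.33  0.63] M [-1.29  0.09  0.48] je6 0.457 tilt [-3.14  0.  ]
rz 0.601 then x -0.06 y 0.17 q6new -0.71
```

```bash
python3 -m creep '[{"x":0,"y":0,"z":0,"rx":0,"ry":0,"rz":0.04,"hand":10},{"x":0,"y":0,"z":0,"rx":0,"ry":0,"rz":0.04,"hand":10},{"x":0,"y":0,"z":0,"rx":0,"ry":0,"rz":0.03,"hand":10},{"x":0,"y":0,"z":0,"rx":0,"ry":0,"rz":0,"hand":10},{"x":0,"y":0,"z":0,"rx":0,"ry":0,"rz":0,"hand":10},{"x":0,"y":0,"z":0,"rx":0,"ry":0,"rz":0,"hand":10}]'; python3 st.py b 3.06 6
```

```text
clock: 26.52
eef_pos: [487.3, -33.3, 135.5]
tcp_rot: [-3.141, 0.0, 2.701]
contact_force: [-1.1, -5.6, 1.7]
opening: 0.177
grasp_force: 91.4
Mz,je6 0.527,0.514 0.514,0.514 0.509,0.514 0.533,0.514 0.521,0.514 0.484,0.514  mean 0.515 0.514
t 26.82 p [487.34 -33.25 135.54] yaw 2.701 q6 -1.2 F [-0.01 -5.09  2.31] M [-1.3   0.13  0.48] je6 0.514 tilt [-3.14  0.  ]
rz -0.359 then x -102.19 y -23.19 q6new -1.56
```

```bash
python3 -m creep '[{"x":0,"y":0,"z":0,"rx":0,"ry":0,"rz":-0.13,"hand":10},{"x":0,"y":0,"z":0,"rx":0,"ry":0,"rz":-0.12,"hand":10},{"x":0,"y":0,"z":-23,"rx":0,"ry":0,"rz":0,"hand":10},{"x":0,"y":0,"z":-13,"rx":0,"ry":0,"rz":-0.11,"hand":10},{"x":-51.1,"y":-11.6,"z":0,"rx":0,"ry":0,"rz":0,"hand":10},{"x":-51.1,"y":-11.6,"z":0,"rx":0,"ry":0,"rz":0,"hand":10},{"x":0,"y":0,"z":0,"rx":0,"ry":0,"rz":0,"hand":10},{"x":0,"y":0,"z":0,"rx":0,"ry":0,"rz":0,"hand":10},{"x":0,"y":0,"z":0,"rx":0,"ry":0,"rz":0,"hand":10}]'; python3 st.py b 3.06 1
```

```text
clock: 27.95
eef_pos: [585.9, -63.9, 170.9]
tcp_rot: [3.141, -0.002, 3.06]
contact_force: [0.2, 0.1, -3.3]
opening: 0.174
grasp_force: 90.6
Mz,je6 0.019,-0.001  mean 0.019 -0.001
t 28.0 p [586.09 -64.06 171.13] yaw 3.06 q6 -1.6 F [ 0.11  0.22 -4.69] M [-0.02 -0.05  0.02] je6 -0.001 tilt [ 3.14 -0.  ]
rz 0.0 then x -1.26 y -0.54 q6new -1.6
```

```bash
python3 -m creep '[{"x":-0.5,"y":-0.5,"z":13,"rx":0,"ry":0,"rz":0,"hand":10},{"x":0,"y":0,"z":8,"rx":0,"ry":0,"rz":0,"hand":10},{"x":0,"y":0,"z":8,"rx":0,"ry":0,"rz":0,"hand":10},{"x":0,"y":0,"z":6,"rx":0,"ry":0,"rz":0,"hand":10},{"x":0,"y":0,"z":0,"rx":0,"ry":0,"rz":0,"hand":10}]'; python3 st.py b 3.06 1
```

```text
clock: 28.62
eef_pos: [587.3, -65.1, 135.7]
tcp_rot: [3.142, -0.001, 3.06]
contact_force: [-0.2, 0.4, -3.3]
opening: 0.176
grasp_force: 90.6
Mz,je6 0.011,0.000  mean 0.011 0.000
t 28.68 p [587.55 -65.12 136.07] yaw 3.06 q6 -1.6 F [ 0.66  0.06 -2.99] M [0.04 0.01 0.01] je6 0.0 tilt [ 3.14 -0.  ]
rz -0.0 then x 0.28 y 0.4 q6new -1.6
```

```bash
python3 -m creep '[{"x":0,"y":0,"z":0,"rx":0,"ry":0,"rz":0.08,"hand":10},{"x":0,"y":0,"z":0,"rx":0,"ry":0,"rz":0.08,"hand":10},{"x":0,"y":0,"z":0,"rx":0,"ry":0,"rz":0.06,"hand":10},{"x":0,"y":0,"z":0,"rx":0,"ry":0,"rz":0.06,"hand":10},{"x":0,"y":0,"z":0,"rx":0,"ry":0,"rz":0.06,"hand":10},{"x":0,"y":0,"z":0,"rx":0,"ry":0,"rz":0.06,"hand":10},{"x":0,"y":0,"z":0,"rx":0,"ry":0,"rz":0.06,"hand":10},{"x":0,"y":0,"z":0,"rx":0,"ry":0,"rz":0.04,"hand":10},{"x":0,"y":0,"z":0,"rx":0,"ry":0,"rz":0,"hand":10},{"x":0,"y":0,"z":0,"rx":0,"ry":0,"rz":0,"hand":10}]'; python3 st.py b 3.06 5
```

```text
clock: 29.92
eef_pos: [587.4, -65.2, 136.5]
tcp_rot: [-3.141, -0.0, 2.561]
contact_force: [-1.4, 0.6, -1.0]
opening: 0.174
grasp_force: 90.8
Mz,je6 0.390,0.401 0.410,0.398 0.398,0.399 0.399,0.402 0.441,0.404  mean 0.408 0.401
t 30.18 p [587.5  -65.16 136.42] yaw 2.56 q6 -1.1 F [-2.4  -0.9  -0.19] M [-0.03  0.67  0.44] je6 0.404 tilt [-3.14 -0.  ]
rz -0.5 then x 0.23 y 0.45 q6new -1.6
```

```bash
python3 -m creep '[{"x":0,"y":0,"z":0,"rx":0,"ry":0,"rz":0.06,"hand":10},{"x":0,"y":0,"z":0,"rx":0,"ry":0,"rz":0.06,"hand":10},{"x":0,"y":0,"z":0,"rx":0,"ry":0,"rz":0.06,"hand":10},{"x":0,"y":0,"z":0,"rx":0,"ry":0,"rz":0.04,"hand":10},{"x":0,"y":0,"z":0,"rx":0,"ry":0,"rz":0,"hand":10},{"x":0,"y":0,"z":0,"rx":0,"ry":0,"rz":0,"hand":10},{"x":0,"y":0,"z":0,"rx":0,"ry":0,"rz":0,"hand":10}]'; python3 st.py b 3.06 6
```

```text
clock: 31.05
eef_pos: [587.6, -65.1, 136.4]
tcp_rot: [-3.142, -0.0, 2.34]
contact_force: [-3.6, -0.1, 1.1]
opening: 0.173
grasp_force: 91.3
Mz,je6 0.478,0.486 0.499,0.488 0.496,0.490 0.472,0.492 0.513,0.493 0.511,0.495  mean 0.495 0.491
t 31.35 p [587.61 -65.1  136.39] yaw 2.34 q6 -0.88 F [-3.99 -0.38  3.05] M [0.14 0.93 0.51] je6 0.495 tilt [ 3.14 -0.  ]
rz -0.72 then x 0.34 y 0.38 q6new -1.6
```

```bash
python3 -m creep '[{"x":0,"y":0,"z":0,"rx":0,"ry":0,"rz":-0.13,"hand":10},{"x":0,"y":0,"z":0,"rx":0,"ry":0,"rz":-0.115,"hand":10},{"x":0,"y":0,"z":-22,"rx":0,"ry":0,"rz":0,"hand":10},{"x":0,"y":0,"z":-13,"rx":0,"ry":0,"rz":0.127,"hand":10},{"x":0,"y":0,"z":0,"rx":0,"ry":0,"rz":0.127,"hand":10},{"x":35.8,"y":10.2,"z":0,"rx":0,"ry":0,"rz":0,"hand":10},{"x":35.8,"y":10.2,"z":0,"rx":0,"ry":0,"rz":0,"hand":10},{"x":0,"y":0,"z":0,"rx":0,"ry":0,"rz":0,"hand":10},{"x":0,"y":0,"z":0,"rx":0,"ry":0,"rz":0,"hand":10},{"x":0,"y":0,"z":0,"rx":0,"ry":0,"rz":0,"hand":10}]'; python3 st.py a 2.331 1
```

```text
clock: 32.6
eef_pos: [553.8, 0.2, 171.3]
tcp_rot: [3.141, 0.001, 2.33]
contact_force: [1.0, 0.5, -3.2]
opening: 0.179
grasp_force: 90.6
Mz,je6 -0.022,-0.003  mean -0.022 -0.003
t 32.65 p [553.66   0.13 171.26] yaw 2.33 q6 -0.76 F [-0.58  0.28 -3.51] M [-0.01 -0.01 -0.02] je6 -0.003 tilt [3.14 0.  ]
rz -0.001 then x 0.94 y 0.13 q6new -0.76
```

```bash
python3 -m creep '[{"x":0.6,"y":0,"z":13,"rx":0,"ry":0,"rz":0,"hand":10},{"x":0,"y":0,"z":8,"rx":0,"ry":0,"rz":0,"hand":10},{"x":0,"y":0,"z":8,"rx":0,"ry":0,"rz":0,"hand":10},{"x":0,"y":0,"z":6,"rx":0,"ry":0,"rz":0,"hand":10},{"x":0,"y":0,"z":0,"rx":0,"ry":0,"rz":0,"hand":10}]'; python3 st.py a 2.331 1
```

```text
clock: 33.28
eef_pos: [552.5, 1.2, 135.7]
tcp_rot: [-3.141, -0.0, 2.331]
contact_force: [-0.4, -0.6, -2.3]
opening: 0.174
grasp_force: 90.5
Mz,je6 0.047,-0.001  mean 0.047 -0.001
t 33.33 p [552.61   1.26 136.11] yaw 2.331 q6 -0.76 F [ 0.19  0.2  -3.75] M [ 0.05 -0.03  0.05] je6 -0.001 tilt [-3.14 -0.  ]
rz -0.0 then x -0.59 y 0.11 q6new -0.76
```

```bash
python3 -m creep '[{"x":0,"y":0,"z":0,"rx":0,"ry":0,"rz":0.08,"hand":10},{"x":0,"y":0,"z":0,"rx":0,"ry":0,"rz":0.08,"hand":10},{"x":0,"y":0,"z":0,"rx":0,"ry":0,"rz":0.06,"hand":10},{"x":0,"y":0,"z":0,"rx":0,"ry":0,"rz":0.06,"hand":10},{"x":0,"y":0,"z":0,"rx":0,"ry":0,"rz":0.06,"hand":10},{"x":0,"y":0,"z":0,"rx":0,"ry":0,"rz":0.06,"hand":10},{"x":0,"y":0,"z":0,"rx":0,"ry":0,"rz":0.06,"hand":10},{"x":0,"y":0,"z":0,"rx":0,"ry":0,"rz":0,"hand":10},{"x":0,"y":0,"z":0,"rx":0,"ry":0,"rz":0,"hand":10}]'; python3 st.py a 2.331 5
```

```text
clock: 34.45
eef_pos: [553.0, 1.2, 136.6]
tcp_rot: [3.141, 0.001, 1.873]
contact_force: [0.7, -2.1, -2.9]
opening: 0.176
grasp_force: 90.5
Mz,je6 0.383,0.406 0.399,0.401 0.411,0.403 0.437,0.406 0.408,0.410  mean 0.408 0.405
t 34.7 p [552.98   1.19 136.58] yaw 1.871 q6 -0.3 F [ 1.11 -1.48 -1.78] M [-0.48 -0.23  0.41] je6 0.41 tilt [3.14 0.  ]
rz -0.46 then x -0.29 y -0.11 q6new -0.76
```

Now 0.408. I need about +0.095, so +0.17 rad.

```bash
python3 -m creep '[{"x":0,"y":0,"z":0,"rx":0,"ry":0,"rz":0.06,"hand":10},{"x":0,"y":0,"z":0,"rx":0,"ry":0,"rz":0.06,"hand":10},{"x":0,"y":0,"z":0,"rx":0,"ry":0,"rz":0.05,"hand":10},{"x":0,"y":0,"z":0,"rx":0,"ry":0,"rz":0,"hand":10},{"x":0,"y":0,"z":0,"rx":0,"ry":0,"rz":0,"hand":10},{"x":0,"y":0,"z":0,"rx":0,"ry":0,"rz":0,"hand":10}]'; python3 st.py c 2.651 6
```

```text
clock: 35.45
eef_pos: [553.0, 1.2, 136.5]
tcp_rot: [3.141, 0.0, 1.702]
contact_force: [1.6, -1.9, 1.1]
opening: 0.173
grasp_force: 91.2
Mz,je6 0.531,0.495 0.517,0.498 0.500,0.501 0.543,0.503 0.484,0.505 0.500,0.506  mean 0.513 0.502
t 35.75 p [552.98   1.25 136.5 ] yaw 1.701 q6 -0.13 F [ 2.24 -2.8   1.49] M [-0.47 -0.54  0.5 ] je6 0.506 tilt [3.14 0.  ]
rz 0.621 then x -103.07 y 19.6 q6new 0.49
```

```bash
python3 -m creep '[{"x":0,"y":0,"z":0,"rx":0,"ry":0,"rz":-0.13,"hand":10},{"x":0,"y":0,"z":0,"rx":0,"ry":0,"rz":-0.12,"hand":10},{"x":0,"y":0,"z":-22,"rx":0,"ry":0,"rz":0,"hand":10},{"x":0,"y":0,"z":-13,"rx":0,"ry":0,"rz":-0.175,"hand":10},{"x":0,"y":0,"z":0,"rx":0,"ry":0,"rz":-0.175,"hand":10},{"x":0,"y":0,"z":0,"rx":0,"ry":0,"rz":-0.175,"hand":10},{"x":0,"y":0,"z":0,"rx":0,"ry":0,"rz":-0.175,"hand":10},{"x":-9.7,"y":-51.6,"z":0,"rx":0,"ry":0,"rz":0,"hand":10},{"x":-9.7,"y":-51.6,"z":0,"rx":0,"ry":0,"rz":0,"hand":10},{"x":0,"y":0,"z":0,"rx":0,"ry":0,"rz":0,"hand":10},{"x":0,"y":0,"z":0,"rx":0,"ry":0,"rz":0,"hand":10},{"x":0,"y":0,"z":0,"rx":0,"ry":0,"rz":0,"hand":10}]'; python3 st.py c 2.651 1
```

```text
clock: 37.25
eef_pos: [521.0, -97.9, 171.0]
tcp_rot: [3.141, -0.001, 2.651]
contact_force: [-0.5, 0.3, -3.6]
opening: 0.177
grasp_force: 90.8
Mz,je6 0.017,0.009  mean 0.017 0.009
t 37.3 p [521.15 -97.88 171.07] yaw 2.652 q6 -1.27 F [ 0.33  0.99 -3.48] M [ 0.   -0.    0.02] je6 0.009 tilt [ 3.14 -0.  ]
rz 0.001 then x -0.97 y -0.64 q6new -1.27
```

```bash
python3 -m creep '[{"x":-0.5,"y":-0.6,"z":13,"rx":0,"ry":0,"rz":0,"hand":10},{"x":0,"y":0,"z":8,"rx":0,"ry":0,"rz":0,"hand":10},{"x":0,"y":0,"z":8,"rx":0,"ry":0,"rz":0,"hand":10},{"x":0,"y":0,"z":6,"rx":0,"ry":0,"rz":0,"hand":10},{"x":0,"y":0,"z":0,"rx":0,"ry":0,"rz":0,"hand":10}]'; python3 st.py c 2.651 1
```

```text
clock: 37.92
eef_pos: [521.0, -99.6, 135.7]
tcp_rot: [-3.141, -0.001, 2.651]
contact_force: [0.1, 0.0, -4.0]
opening: 0.174
grasp_force: 90.9
Mz,je6 0.038,0.000  mean 0.038 0.000
t 37.98 p [521.24 -99.69 136.13] yaw 2.651 q6 -1.27 F [-0.47 -0.51 -3.79] M [0.05 0.04 0.04] je6 0.0 tilt [-3.14 -0.  ]
rz -0.0 then x -0.03 y 0.92 q6new -1.27
```

```bash
python3 -m creep '[{"x":0,"y":0,"z":0,"rx":0,"ry":0,"rz":0.08,"hand":10},{"x":0,"y":0,"z":0,"rx":0,"ry":0,"rz":0.08,"hand":10},{"x":0,"y":0,"z":0,"rx":0,"ry":0,"rz":0.06,"hand":10},{"x":0,"y":0,"z":0,"rx":0,"ry":0,"rz":0.06,"hand":10},{"x":0,"y":0,"z":0,"rx":0,"ry":0,"rz":0.06,"hand":10},{"x":0,"y":0,"z":0,"rx":0,"ry":0,"rz":0.05,"hand":10},{"x":0,"y":0,"z":0,"rx":0,"ry":0,"rz":0,"hand":10},{"x":0,"y":0,"z":0,"rx":0,"ry":0,"rz":0,"hand":10}]'; python3 st.py c 2.651 6
```

```text
clock: 38.98
eef_pos: [521.6, -99.5, 136.6]
tcp_rot: [3.141, 0.0, 2.262]
contact_force: [0.8, 2.3, -3.0]
opening: 0.173
grasp_force: 91.1
Mz,je6 0.425,0.414 0.468,0.410 0.461,0.412 0.430,0.415 0.418,0.418 0.467,0.420  mean 0.445 0.415
t 39.27 p [521.56 -99.56 136.54] yaw 2.261 q6 -0.88 F [ 0.27  3.09 -0.12] M [ 0.86 -0.16  0.47] je6 0.42 tilt [3.14 0.  ]
rz -0.39 then x 0.18 y 0.65 q6new -1.27
```

```bash
python3 -m creep '[{"x":0,"y":0,"z":0,"rx":0,"ry":0,"rz":0.04,"hand":10},{"x":0,"y":0,"z":0,"rx":0,"ry":0,"rz":0.04,"hand":10},{"x":0,"y":0,"z":0,"rx":0,"ry":0,"rz":0.04,"hand":10},{"x":0,"y":0,"z":0,"rx":0,"ry":0,"rz":0,"hand":10},{"x":0,"y":0,"z":0,"rx":0,"ry":0,"rz":0,"hand":10},{"x":0,"y":0,"z":0,"rx":0,"ry":0,"rz":0,"hand":10}]'; python3 st.py r 3.32 8
```

```text
clock: 40.02
eef_pos: [521.6, -99.6, 136.5]
tcp_rot: [3.141, 0.0, 2.141]
contact_force: [1.2, 4.4, 3.0]
opening: 0.182
grasp_force: 91.7
Mz,je6 0.507,0.493 0.461,0.495 0.526,0.497 0.468,0.499 0.516,0.500 0.514,0.501 0.486,0.502 0.516,0.503  mean 0.499 0.499
t 40.42 p [521.53 -99.66 136.46] yaw 2.141 q6 -0.76 F [2.27 4.99 3.96] M [ 1.21 -0.28  0.52] je6 0.503 tilt [3.14 0.  ]
rz 0.392 then x 315.39 y 86.1 q6new -0.37
```

```bash
sed -i 's/r=(550.3,226,.178)/r=(550,227,.178)/' st.py; python3 -m creep '[{"x":0,"y":0,"z":0,"rx":0,"ry":0,"rz":-0.13,"hand":10},{"x":0,"y":0,"z":0,"rx":0,"ry":0,"rz":-0.12,"hand":10},{"x":0,"y":0,"z":-22,"rx":0,"ry":0,"rz":0,"hand":10},{"x":0,"y":0,"z":-14,"rx":0,"ry":0,"rz":0,"hand":10},{"x":33.7,"y":43,"z":0,"rx":0,"ry":0,"rz":0,"hand":10},{"x":33.7,"y":43,"z":0,"rx":0,"ry":0,"rz":0,"hand":10},{"x":33.7,"y":43,"z":0,"rx":0,"ry":0,"rz":0,"hand":10},{"x":33.7,"y":43,"z":0,"rx":0,"ry":0,"rz":0,"hand":10},{"x":33.7,"y":43,"z":0,"rx":0,"ry":0,"rz":0,"hand":10},{"x":33.7,"y":43,"z":0,"rx":0,"ry":0,"rz":0,"hand":10},{"x":0,"y":0,"z":0,"rx":0,"ry":0,"rz":0,"hand":10},{"x":0,"y":0,"z":0,"rx":0,"ry":0,"rz":0,"hand":10},{"x":0,"y":0,"z":0,"rx":0,"ry":0,"rz":0,"hand":10}]'; python3 st.py r 2.391 4
```

```text
clock: 42.05
eef_pos: [549.2, 225.5, 172.1]
tcp_rot: [-3.141, 0.0, 2.39]
contact_force: [-0.1, 0.3, -3.8]
opening: 0.176
grasp_force: 91.1
Mz,je6 0.010,-0.004 -0.019,-0.003 -0.042,-0.003 0.002,-0.002  mean -0.012 -0.003
t 42.25 p [549.56 226.   172.38] yaw 2.389 q6 -0.43 F [ 0.74  0.66 -4.03] M [-0.    0.01  0.  ] je6 -0.002 tilt [-3.14  0.  ]
rz -0.002 then x 0.36 y 1.03 q6new -0.43
```

```bash
python3 -m creep '[{"x":0.3,"y":0.8,"z":25,"rx":0,"ry":0,"rz":0,"hand":10},{"x":0,"y":0,"z":20,"rx":0,"ry":0,"rz":0,"hand":10},{"x":0,"y":0,"z":12,"rx":0,"ry":0,"rz":0,"hand":10},{"x":0,"y":0,"z":12,"rx":0,"ry":0,"rz":0,"hand":10},{"x":0,"y":0,"z":8,"rx":0,"ry":0,"rz":0,"hand":10},{"x":0,"y":0,"z":2,"rx":0,"ry":0,"rz":0,"hand":10},{"x":0,"y":0,"z":0,"rx":0,"ry":0,"rz":0,"hand":10},{"x":0,"y":0,"z":0,"rx":0,"ry":0,"rz":0,"hand":10}]'; python3 st.py r 2.391 2
```

```text
clock: 43.25
eef_pos: [550.1, 227.9, 93.8]
tcp_rot: [3.141, 0.0, 2.391]
contact_force: [0.0, 0.5, -3.5]
opening: 0.174
grasp_force: 90.9
Mz,je6 0.017,0.000 -0.041,-0.000  mean -0.012 -0.000
t 43.35 p [550.01 227.82  93.68] yaw 2.391 q6 -0.43 F [ 0.63 -0.08 -3.69] M [-0.01 -0.04 -0.04] je6 -0.0 tilt [3.14 0.  ]
rz -0.0 then x -0.56 y -0.61 q6new -0.43
```

```bash
python3 -m creep '[{"x":0,"y":0,"z":1.5,"rx":0,"ry":0,"rz":0,"hand":10},{"x":0,"y":0,"z":0,"rx":0,"ry":0,"rz":0,"hand":10},{"x":0,"y":0,"z":0,"rx":0,"ry":0,"rz":0,"hand":20},{"x":0,"y":0,"z":0,"rx":0,"ry":0,"rz":0,"hand":40},{"x":0,"y":0,"z":0,"rx":0,"ry":0,"rz":0,"hand":70},{"x":0,"y":0,"z":0,"rx":0,"ry":0,"rz":0,"hand":70},{"x":0,"y":0,"z":0,"rx":0,"ry":0,"rz":0,"hand":70},{"x":0,"y":0,"z":-15,"rx":0,"ry":0,"rz":0,"hand":70},{"x":0,"y":0,"z":-35,"rx":0,"ry":0,"rz":0,"hand":70},{"x":0,"y":0,"z":-50,"rx":0,"ry":0,"rz":0,"hand":70},{"x":0,"y":0,"z":-50,"rx":0,"ry":0,"rz":0,"hand":70},{"x":0,"y":0,"z":-30,"rx":0,"ry":0,"rz":0,"hand":70},{"x":0,"y":0,"z":0,"rx":0,"ry":0,"rz":0,"hand":70},{"x":0,"y":0,"z":0,"rx":0,"ry":0,"rz":0,"hand":70}]'; python3 st.py r 2.391 1
python3 - <<'E'
from h import *
im=grab_frame("wrist");c=get_calibration("wrist")
for X in((550,227,36),(550,227,110)):print(proj(c,X,True))
t=grab_frame("top")
cv2.imwrite("pics/end.png",np.hstack([cv2.resize(im[60:330,120:420],(420,378)),cv2.resize(t[110:290,120:300],(378,378))])[:,:,::-1])
E
```

```text
clock: 45.1
eef_pos: [549.4, 227.5, 271.7]
tcp_rot: [-3.141, -0.0, 2.391]
contact_force: [-0.1, 0.8, -0.6]
opening: 0.817
grasp_force: 0.0
Mz,je6 0.013,0.000  mean 0.013 0.000
t 45.15 p [549.12 227.46 271.02] yaw 2.391 q6 -0.43 F [-0.05 -0.25 -0.67] M [-0.05  0.02  0.01] je6 0.0 tilt [-3.14 -0.  ]
rz -0.0 then x -0.96 y 0.27 q6new -0.43
[254.08 168.14]
[254.13 182.32]
```

View pics/end.png

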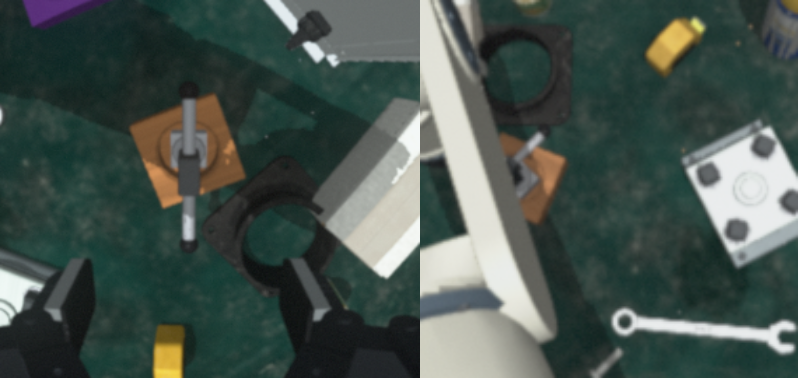

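The picture shows the wrench standing upright, centred in the orange rack's bore at about (188,150), and released. The spanner, tape measure and cover are in place. Handing in.

```bash
python3 -c "
from rig import *
print(sign_off())"
```

```text
the job is handed in; nothing more can be done
None
```

I handed the job in at about 45 s: all four screws went to about 0.3 N m, then d, b, a and c to about 0.51, 0.49, 0.51 and 0.50 N m (measured at the wrist), and the wrench stands released and upright in its rack; the sign-off returned no verdict.

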